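Clamp a blank with the removable crank and take the crank off again

TASK

Clamp the wooden blank in the side clamp: take the crank from the tool block, fit it fully home on the clamp's square spindle without forcing it, and turn it clockwise by its handle until the jaw holds the blank tight against the fixed jaw, firmly but without crushing it. Then lift the crank off, because the cutter will pass over the clamp, and stand it back in its bore in the tool block. Leave the other things alone.

Things in the scene. Friction and masses are not known exactly. Their poses are not given: they have to be found in the camera images.
- spindle_top (a point): top centre of the clamp's upright square steel spindle on the grey gear housing: 16 mm across flats, last 3 mm tapering to 14 mm. It stands 20 mm out of a flat brass collar, whose top is 52 mm above the table. The point's x and y lie along the flats and turn with the spindle. Clockwise from above drives the jaw onto the blank, 24 mm a turn
- spindle: the same spindle; origin on its axis at the collar's top. It is stiff and stays where it is left, also with the clamp tight. Turned by the crank's handle it takes a steady pull of 3 to 4 N until the jaw bites; then the pull rises quickly: the clamp is firm at 6 to 8 N, and above 9 N the blank gets crushed. Never force the crank down: seating it takes under 15 N
- crank_grip (a point): centre of the boss by which the loose steel crank is held: two upright flats 24 mm apart (facing this point's +y and -y), 30 mm long along x, from 24 mm below to 12 mm above this point. x points along the arm to the handle; the arm is 20 mm wide, its top 10 mm below this point. Fully home on the spindle this point is 28 mm above spindle_top
- crank: the crank, about 0.37 kg, balanced near the hub; origin at the centre of its hub's underside, 48 mm below crank_grip; x along the arm. The hub is round, 38 mm in diameter, 24 mm high; in its underside is an upright square socket, 17 mm across, 22 mm deep, sides along x and y. Fully home the underside rests on the brass collar
- crank_handle (a point): centre of the crank's upright round black handle, a sleeve 20 mm in diameter and 64 mm high that spins freely on its pin; 75 mm along crank_grip's x from crank_grip and 27 mm higher than it
- bore (a point): centre of the floor of the round bore in the wooden tool block, 42 mm in diameter, 20 mm deep; the block's top is 34 mm above the table. The crank's hub stands in it at the start, any way round will do; crank_grip is then 48 mm above this point. Cutters stand in smaller holes 100 mm and more to the block's +y side, up to 60 mm above its top
- clamp: steel side clamp bolted to the bed; origin at the middle of its base's underside; base 100 mm along x, 250 mm along y, 14 mm thick. The spindle is at y +74 mm. The sliding jaw closes towards -y. The fixed jaw, 86 mm wide, top at z 37 mm, is bolted in slots and set differently each time: its upright face lies somewhere from y -42 to -52 mm
- jaw: plate of the sliding jaw, 84 mm wide along x, 19 mm high, 8 mm thick, backed by stiff disc springs (about 100 N per mm, 3 mm of give) on the geared slide behind it; origin at the foot of its steel gripping face, which looks to the clamp's -y
- blank: loose pale wooden blank, roughly 45 x 110 x 22 mm (sawn, not exact), lying on the clamp's base between the jaws, its 110 mm side along the clamp's x (its own x is across the 45 mm side, z up), 1 to 7 mm away from the fixed jaw and some mm from the sliding jaw; origin under its centre
- gauge_block: loose steel setting block 25 x 50 x 30 mm beside the clamp, origin under its centre; to be left alone
- stop_pin: loose stepped steel pin, 30 mm in diameter, 63 mm high, standing beside the clamp, origin under its centre; to be left alone
- vac_plug: loose round plug, 35 mm in diameter, 37 mm high, standing behind the clamp, origin under its centre; to be left alone

How it is judged:
On the way, in this order (a step that is already met when the one before it is completed fails the run):
1. the crank is fully home on the square spindle: underside within 2.5 mm of the collar, upright (horizontal distance between crank_grip and spindle_top below 0.004 m and z of crank_grip in the frame of spindle_top below 0.0305 m and angle between crank_grip's own z axis and vertical below 0.08 rad), for 0.2 s.
2. with the crank on the spindle the jaw is turned up tight: it presses on the blank with more than 35 N (horizontal distance between crank_grip and spindle_top below 0.004 m and contact force between jaw and blank above 35 N), for 0.2 s.
3. the crank is lifted off the spindle with the clamp still tight (z of crank_grip in the frame of spindle_top above 0.055 m and contact force between jaw and blank above 35 N), for 0.1 s.
At the end, for the whole second after the job is handed in: The jaw presses the blank with 35 to 105 N squarely against the fixed jaw (within 0.05 rad, lying flat), and the crank stands at rest and upright in the bore of the tool block, its underside within 5 mm of the floor (contact force between jaw and blank between 35 and 105 N and angle between the x axis of blank and the y axis of clamp, either way round below 0.05 rad and angle between blank's own z axis and vertical below 0.05 rad and horizontal distance between crank_grip and bore below 0.008 m and z of crank_grip in the frame of bore below 0.053 m and angle between crank_grip's own z axis and vertical below 0.1 rad and linear speed of crank below 0.02 m/s); the robot touches nothing.
It fails at once if the crank is forced: while not yet home it bears on the clamp and its spindle with more than 80 N (contact force between crank and clamp above 80 N and z of crank_grip in the frame of spindle_top above 0.0305 m).
It fails at once if the blank is crushed: the jaw presses on it with more than 105 N (contact force between jaw and blank above 105 N).
It fails at once if the setting block, the stop pin or the plug is shifted by more than 20 mm (distance of any of gauge_block, stop_pin, vac_plug from where it was at the start of the episode above 0.02 m).
It also fails if it takes over 64 s, if anything falls off the work surface, if the arm or the gripper's body presses on something with over 40 N, if the wrist force passes 120 N, or if a joint passes its speed limit or range.

ROBOT

A 7-joint arm with a two-finger parallel gripper is mounted at the origin on a cart in front of the work surface, level with it; the furniture and walls round the work are solid. World frame = base frame: x ahead of the robot, y to its left, z up, the work surface at z = 0. Lengths are in m, angles in rad, forces in N, time in s.
With the tool pointing down it reaches from about 0.4 to 0.85 m from the base axis. Payload 10.4 kg.
Tool frame: the origin (TCP) lies on the mounting face of the last link; the fingertips stand manip.tip_reach ahead of it and the grasp point (between the pads) lies 164 mm ahead of it (manip.tip_reach is the distance from the TCP to the fingertips, in m); z points along the fingers, y is the direction in which the jaws open and shut (so a half turn about z gives the same grasp; the last joint's range is limited). The gripper opens to 87 mm and grips with 3 to 60 N. Pads are 19 mm wide; open, the fingers measure 117 mm over their backs; the gripper's body (75 mm by 190 mm) begins 51 mm behind the grasp point.
Start: joints at [-1.286, 0.332, -0.065, 1.46, 0.022, 1.35, -0.088], TCP at [0.189, 0.596, 0.405] pointing down, gripper open.
Joint ranges: [-2.6, 2.6], [-0.5, 2.12], [-1.47, 1.34], [0.16, 2.42], [-1.27, 4.41], [0.06, 2.06], [-2.6, 2.6]. Speed limits (rad/s): [2.22, 2.22, 2.79, 2.79, 3.14, 3.14, 3.14].

INTERFACE

Orientations are given as a rotation vector (axis times angle).
In Python, from station import manip, optics gives the robot as it stands.
- The arm moves only by the tool move_arm, never from a script. Its argument "plan" is a list of rows, each an object of numbers: "tx", "ty", "tz": the shift along the world's x, y, z in cm; "ax", "ay", "az": the turn, a rotation vector about the world's x, y, z in degrees; "gripper": the closure in counts, from 0 (fully open) to 255 (shut). A call has exactly 8 rows; each row shifts and turns the commanded pose from where the row before left it; what a row does not reach is not made up. A row lasts 1/12 s, in which the tool goes at most 41.7 mm and 7.16 degrees, less where a joint would pass 70% of its speed; a pose out of reach is approached as far as the arm can. A call is refused whole if a number of a shift passes 4.17 or a number of a turn 7.16, either way. A call with a gripper value outside its range is refused whole. The fingers move at their own pace and stop on an object; the grip force is fixed at half the most. Time passes only in rows, so rows that do not move let the fingers close, or fill a call up. It gives the time, the measured TCP pose, the force and the opening at its end, in the units of the state.
- manip.get_obs(): the state, without advancing time (a new reading comes with each control period).
- optics.camera(name): name is "scene" or "top" or "wrist"; returns a dict with "color" (400x640x3 uint8, red, green, blue), "intrinsics" (3x3 intrinsics, pixels), "extrinsics" (4x4, takes a point from camera to world coordinates). Camera axes: x right, y down, z forward; pixel columns grow to the right and rows downward; lengths in m; the calibration is good to about 2 mm. A picture is of the moment at which its call begins. There is no depth.
- manip.sign_off(): hands the job in, once; it reports no verdict.
The state is a dict: "time": time; "joint_pos": joint angles; "qvel": joint speeds; "joint_torque": joint torques, N m; "eef_pos": TCP position; "orientation": TCP orientation; "ft_force": force on the tool from outside, world axes, zero at the start; "torque": the same for the moment, N m; "grip_width": opening from 0.0 (shut) to 1.0 (fully open).
Only numpy, scipy, OpenCV 4.12 (cv2) and the standard library are available. Lean on these libraries where they do the work, as an engineer would, in place of code of your own. Each camera call takes 0.05 s, during which the arm holds its last target.

## Working session

There is one attempt and no reset: what is moved stays moved. The work goes in short steps, Python scripts to look and compute and a tool call to move; the robot and the scene stay as the last step left them, time stands still between calls to the robot, and variables do not carry over. Pictures are saved under pics/ and viewed, and the job is handed in when it is done.

Besides the shell and the picture viewer there is one more tool, called after "Emit:" by a JSON object that holds its "api" and its "payload", one argument or row to a line. move_arm: Moves the arm, as the interface text tells. Its arguments: {"type":"object","properties":{"plan":{"type":"array","items":{"type":"object","properties":{"tx":{"type":"number"},"ty":{"type":"number"},"tz":{"type":"number"},"ax":{"type":"number"},"ay":{"type":"number"},"az":{"type":"number"},"gripper":{"type":"number"}}}}},"required":["plan"]}

```bash
ls; mkdir -p pics; python3 - <<'E'
from station import manip, optics
import cv2,numpy as np
np.set_printoptions(precision=4,suppress=True)
print(manip.tip_reach, manip.get_obs())
for n in ["scene","top","wrist"]:
    c=optics.camera(n); cv2.imwrite(f"pics/{n}0.png",c["color"][:,:,::-1]); print(n,c["intrinsics"],c["extrinsics"])
E
```

```text
pics
0.1822 {'time': 0.0, 'joint_pos': array([-1.2856,  0.3329, -0.0647,  1.4609,  0.0216,  1.3499, -0.0885]), 'qvel': array([ 0.0003, -0.001 ,  0.0005, -0.0002,  0.0008, -0.0021,  0.0007]), 'joint_torque': array([  0.0002, -62.3274,   0.0245, -38.9876,  -0.0615,   0.0398,
         0.0001]), 'eef_pos': array([0.1893, 0.5955, 0.404 ]), 'orientation': array([-0.4814, -3.1043,  0.0023]), 'ft_force': array([-0.0468, -0.5216,  0.4485]), 'torque': array([ 0.0032,  0.036 , -0.0106]), 'grip_width': 1.001848709017768}
scene [[362.8216   0.     315.3027]
 [  0.     362.8216 200.8218]
 [  0.       0.       1.    ]] [[-0.5893 -0.3254  0.7395 -0.1084]
 [-0.8079  0.2394 -0.5385  0.5139]
 [-0.0018 -0.9148 -0.4039  0.4244]
 [ 0.      0.      0.      1.    ]]
top [[469.503    0.     322.1893]
 [  0.     469.503  200.2753]
 [  0.       0.       1.    ]] [[-0.0014 -0.9958  0.0914  0.451 ]
 [-0.9999 -0.0002 -0.0171  0.0627]
 [ 0.017  -0.0914 -0.9957  0.9139]
 [ 0.      0.      0.      1.    ]]
wrist [[349.3815   0.     319.9094]
 [  0.     349.3815 204.3116]
 [  0.       0.       1.    ]] [[ 0.3031  0.9159  0.263   0.118 ]
 [ 0.953  -0.2909 -0.0851  0.6183]
 [-0.0015  0.2764 -0.961   0.3837]
 [ 0.      0.      0.      1.    ]]
```

View pics/scene0.png

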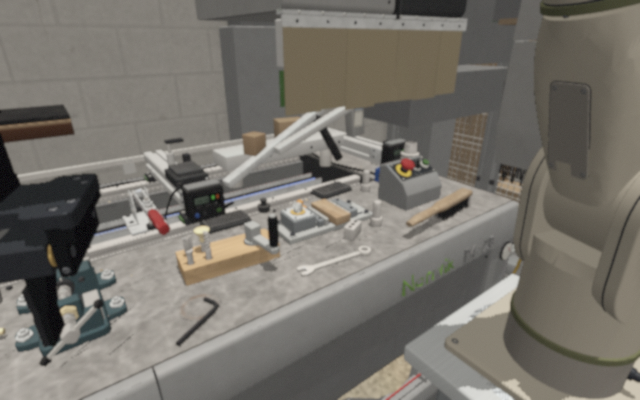

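View pics/top0.png

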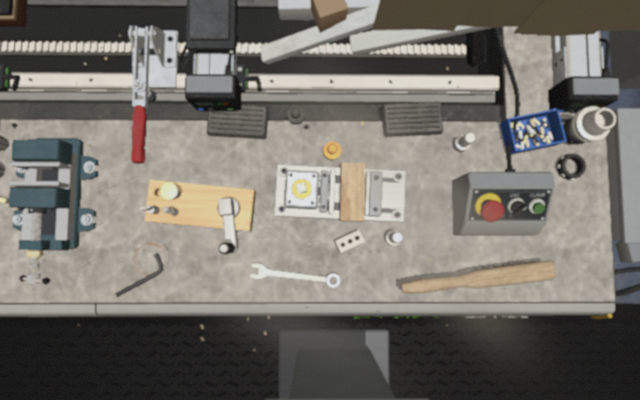

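View pics/wrist0.png

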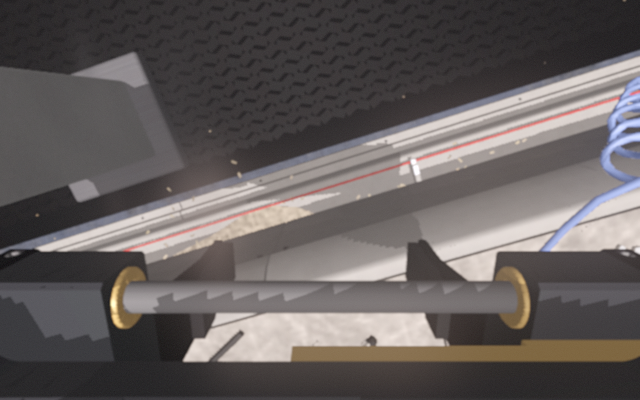

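```bash
python3 - <<'E'
import cv2
t=cv2.imread("pics/top0.png")
cv2.imwrite("pics/t_block.png",cv2.resize(t[165:265,140:270],None,fx=6,fy=6,interpolation=cv2.INTER_CUBIC))
cv2.imwrite("pics/t_clamp.png",cv2.resize(t[150:240,265:415],None,fx=5.3,fy=5.3,interpolation=cv2.INTER_CUBIC))
E
```

```text
(no output)
```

View pics/t_block.png

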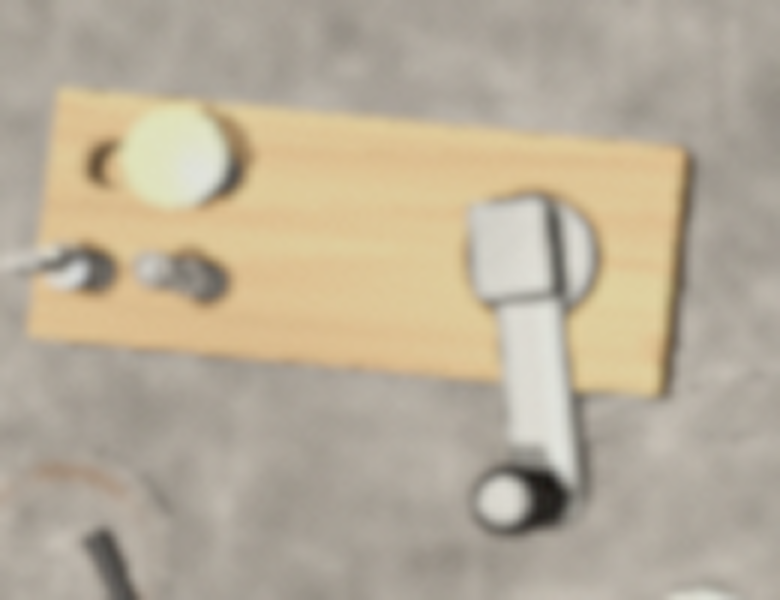

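View pics/t_clamp.png

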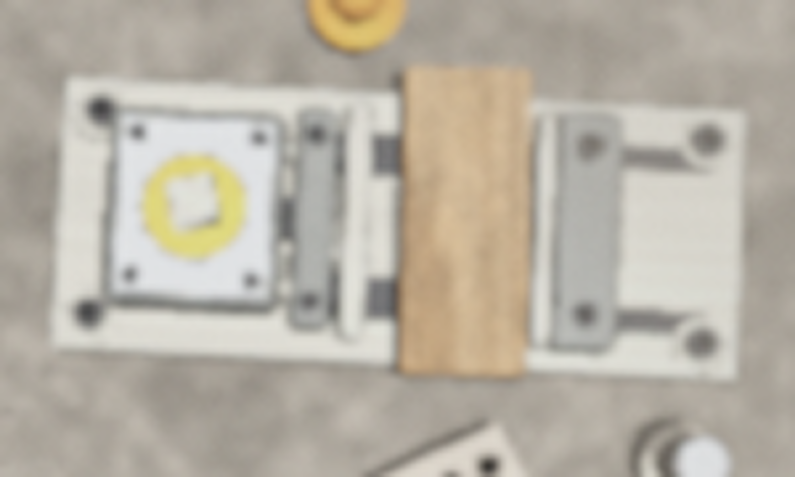

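```bash
cat > h.py <<'E'
from station import manip, optics
import cv2,numpy as np
from scipy.spatial.transform import Rotation as R
np.set_printoptions(precision=4,suppress=True)
def unp(c,u,v,z):
    d=c["extrinsics"][:3,:3]@np.linalg.solve(c["intrinsics"],[u,v,1.]); o=c["extrinsics"][:3,3]
    return o+d*(z-o[2])/d[2]
def proj(c,p):
    E=c["extrinsics"]; q=c["intrinsics"]@(E[:3,:3].T@(np.asarray(p)-E[:3,3])); return q[:2]/q[2]
def crop(c,name,x0,x1,y0,y1,f):
    cv2.imwrite(f"pics/{name}.png",cv2.resize(c["color"][y0:y1,x0:x1,::-1],None,fx=f,fy=f,interpolation=cv2.INTER_CUBIC))
def tool():
    o=manip.get_obs(); M=R.from_rotvec(o["orientation"]).as_matrix(); return o,M,o["eef_pos"]+M[:,2]*0.164
E
python3 - <<'E'
from h import *
c=optics.camera("top")
b=lambda x,y:(140+x/6,165+y/6)
k=lambda x,y:(265+x/5.3,150+y/5.3)
bs=[unp(c,*b(*p),.074) for p in [(470,203),(545,196),(556,297),(484,303)]]
print("boss",np.mean(bs,0),bs)
h=unp(c,*b(505,500),.121);print("handle",h, np.degrees(np.arctan2(*(h-np.mean(bs,0))[[1,0]])))
print("blockcorners",[unp(c,*b(*p),.034) for p in [(60,90),(687,150),(662,395),(30,337)]])
print("spind",unp(c,*k(193,202),.072),"collar",unp(c,*k(193,206),.052))
cl=[unp(c,*k(*p),.014) for p in [(68,78),(746,112),(737,378),(52,348)]]
print("clamp",np.mean(cl,0),cl)
o,M,g=tool();print(M,g)
E
```

```text
boss [0.5167 0.221  0.074 ] [array([0.5306, 0.2342, 0.074 ]), array([0.5327, 0.2119, 0.074 ]), array([0.5025, 0.2082, 0.074 ]), array([0.5008, 0.2295, 0.074 ])]
handle [0.4429 0.2133 0.121 ] -174.08405224348112
blockcorners [array([0.5699, 0.3709, 0.034 ]), array([0.5511, 0.1749, 0.034 ]), array([0.4745, 0.1818, 0.034 ]), array([0.4926, 0.3777, 0.034 ])]
spind [0.5503 0.0857 0.072 ] collar [0.5512 0.0862 0.052 ]
clamp [0.5475 0.0114 0.014 ] [array([0.6027, 0.133 , 0.014 ]), array([ 0.5904, -0.1152,  0.014 ]), array([ 0.493 , -0.1102,  0.014 ]), array([0.504, 0.138, 0.014])]
[[-0.953   0.303  -0.0002]
 [ 0.303   0.953  -0.0008]
 [-0.     -0.0008 -1.    ]] [0.1893 0.5954 0.2403]
```

Emit:
{"api": "move_arm", "payload": {
  "plan": [
    {"tx": 2.7,"ty": -3.1,"az": 3},
    {"tx": 2.7,"ty": -3.1,"az": 3},
    {"tx": 2.7,"ty": -3.1,"az": 3},
    {"tx": 2.7,"ty": -3.1,"az": 3},
    {"tx": 2.7,"ty": -3.1,"az": 3},
    {"tx": 2.7,"ty": -3.1,"az": 3},
    {"tx": 2.7,"ty": -3.1,"az": 3},
    {"tx": 2.7,"ty": -3.1,"az": 3}
  ]
}}

```text
$.plan[0]: bad value
```

Emit:
{"api": "move_arm", "payload": {
  "plan": [
    {"tx": 2.7,"ty": -3.1},
    {"tx": 2.7,"ty": -3.1},
    {"tx": 2.7,"ty": -3.1},
    {"tx": 2.7,"ty": -3.1},
    {"az": 1},
    {},
    {},
    {}
  ]
}}

```text
$.plan[0]: bad value
```

```bash
python3 - <<'E'
from h import *
o,M,g=tool();print(o["time"],M,g,o["joint_pos"],o["ft_force"])
c=optics.camera("wrist");cv2.imwrite("pics/w1.png",c["color"][:,:,::-1])
E
```

```text
0.2 [[-0.953   0.303  -0.0002]
 [ 0.303   0.953  -0.0008]
 [-0.     -0.0008 -1.    ]] [0.1893 0.5954 0.2403] [-1.2856  0.3326 -0.0647  1.4606  0.0216  1.3499 -0.0885] [0.5509 0.3898 0.051 ]
```

View pics/w1.png

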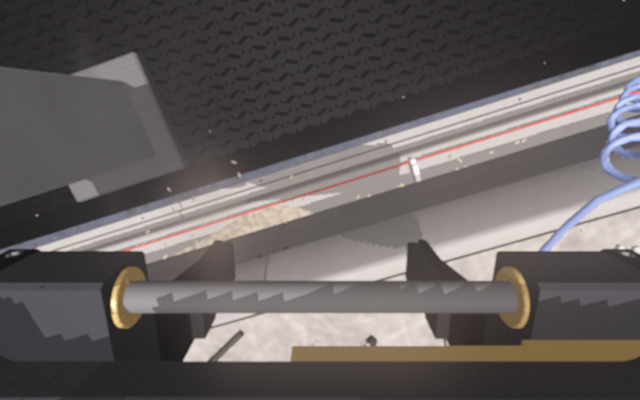

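Emit:
{"api": "move_arm", "payload": {
  "plan": [
    {"tx": 2.7,"ty": -3.1,"tz": 0,"ax": 0,"ay": 0,"az": 3,"gripper": 0},
    {"tx": 2.7,"ty": -3.1,"tz": 0,"ax": 0,"ay": 0,"az": 3,"gripper": 0},
    {"tx": 2.7,"ty": -3.1,"tz": 0,"ax": 0,"ay": 0,"az": 3,"gripper": 0},
    {"tx": 2.7,"ty": -3.1,"tz": 0,"ax": 0,"ay": 0,"az": 3,"gripper": 0},
    {"tx": 2.7,"ty": -3.1,"tz": 0,"ax": 0,"ay": 0,"az": 3,"gripper": 0},
    {"tx": 2.7,"ty": -3.1,"tz": 0,"ax": 0,"ay": 0,"az": 3,"gripper": 0},
    {"tx": 2.7,"ty": -3.1,"tz": 0,"ax": 0,"ay": 0,"az": 3,"gripper": 0},
    {"tx": 2.7,"ty": -3.1,"tz": 0,"ax": 0,"ay": 0,"az": 3,"gripper": 0}
  ]
}}

```text
time: 0.92
eef_pos: [0.4063, 0.3458, 0.405]
orientation: [-0.178, 3.136, 0.001]
ft_force: [2.0, -0.5, 0.3]
grip_width: 1.0
```

```bash
python3 - <<'E'
from h import *
o,M,g=tool();print(o["time"],M,g,o["joint_pos"],o["ft_force"])
E
```

```text
0.9167 [[-0.9935 -0.1134  0.0002]
 [-0.1134  0.9935  0.0004]
 [-0.0002  0.0004 -1.    ]] [0.4063 0.3458 0.241 ] [-0.8767  0.1279  0.0941  1.7094 -0.0126  1.3044  0.9044] [ 1.9972 -0.5282  0.2884]
```

Emit:
{"api": "move_arm", "payload": {
  "plan": [
    {"tx": 2.7,"ty": -3.1,"tz": 0,"ax": 0,"ay": 0,"az": 0.5,"gripper": 0},
    {"tx": 2.7,"ty": -3.1,"tz": 0,"ax": 0,"ay": 0,"az": 0,"gripper": 0},
    {"tx": 2.7,"ty": -3.1,"tz": 0,"ax": 0,"ay": 0,"az": 0,"gripper": 0},
    {"tx": 2.7,"ty": -3.1,"tz": 0,"ax": 0,"ay": 0,"az": 0,"gripper": 0},
    {"tx": 0,"ty": 0,"tz": 0,"ax": 0,"ay": 0,"az": 0,"gripper": 0},
    {"tx": 0,"ty": 0,"tz": 0,"ax": 0,"ay": 0,"az": 0,"gripper": 0},
    {"tx": 0,"ty": 0,"tz": 0,"ax": 0,"ay": 0,"az": 0,"gripper": 0},
    {"tx": 0,"ty": 0,"tz": 0,"ax": 0,"ay": 0,"az": 0,"gripper": 0}
  ]
}}

```text
time: 1.58
eef_pos: [0.5126, 0.2249, 0.4047]
orientation: [0.191, -3.135, -0.001]
ft_force: [-0.5, 0.8, 1.2]
grip_width: 0.999
```

```bash
python3 - <<'E'
from h import *
o,M,g=tool();print(o["time"],M,g,o["joint_pos"],o["ft_force"])
c=optics.camera("wrist");cv2.imwrite("pics/w2.png",c["color"][:,:,::-1])
E
```

```text
1.5833 [[-0.9926 -0.1215 -0.0005]
 [-0.1215  0.9926  0.0004]
 [ 0.0004  0.0005 -1.    ]] [0.5126 0.2249 0.2407] [-0.6892  0.1851  0.2219  1.6499 -0.0426  1.3115  1.2326] [-0.5291  0.8275  1.1615]
```

View pics/w2.png

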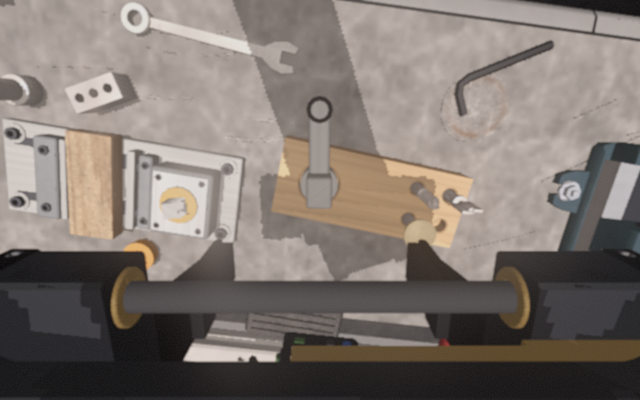

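```bash
python3 - <<'E'
from h import *
c=optics.camera("wrist")
crop(c,"w2a",260,380,80,220,4.2)
crop(c,"w2b",120,250,130,250,5)
E
```

```text
(no output)
```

View pics/w2a.png

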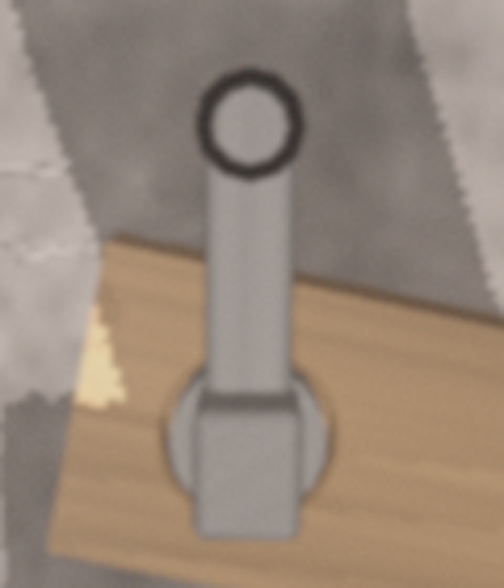

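View pics/w2b.png

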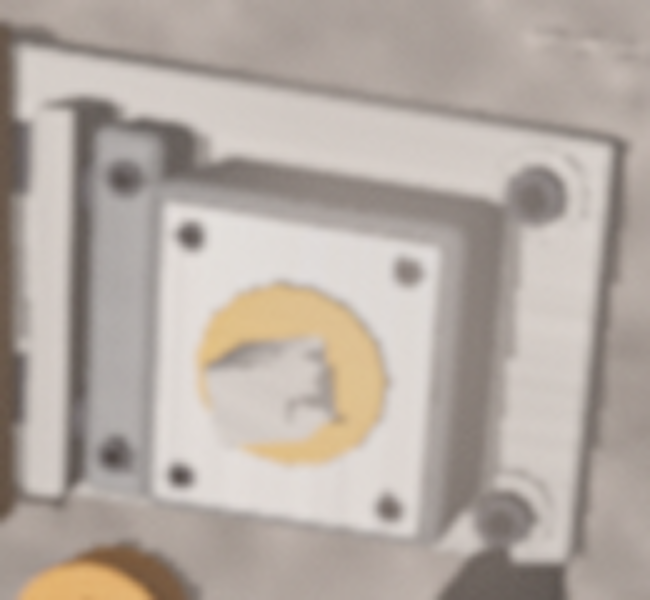

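```bash
python3 - <<'E'
from h import *
o,M,g=tool();c=optics.camera("wrist")
a=lambda x,y:(260+x/4.2,80+y/4.2)
b=unp(c,*a(247.5,473),.074);h=unp(c,*a(250,124),.121)
hub=unp(c,*a(249,437),.038)
print(g[:2],"boss",b,"hub",hub,"h",h,np.degrees(np.arctan2(h[1]-b[1],h[0]-b[0])),"toolx",np.degrees(np.arctan2(M[1,0],M[0,0])),"len",np.linalg.norm((h-b)[:2]))
k=lambda x,y:(120+x/5,130+y/5)
print("collar",unp(c,*k(291,374),.052),"spin",unp(c,*k(272,397),.072))
E
```

```text
[0.5126 0.225 ] boss [0.5159 0.2241 0.074 ] hub [0.5159 0.2244 0.038 ] h [0.4422 0.2157 0.121 ] -173.47791756479887 toolx -173.0003700332096 len 0.07413506468400083
collar [0.5507 0.0879 0.052 ] spin [0.5488 0.0921 0.072 ]
```

Emit:
{"api": "move_arm", "payload": {
  "plan": [
    {"tx": 0.36,"ty": -0.1,"tz": -2.7,"ax": 0,"ay": 0,"az": 0,"gripper": 0},
    {"tx": 0,"ty": 0,"tz": -4,"ax": 0,"ay": 0,"az": 0,"gripper": 0},
    {"tx": 0,"ty": 0,"tz": -4,"ax": 0,"ay": 0,"az": 0,"gripper": 0},
    {"tx": 0,"ty": 0,"tz": -3,"ax": 0,"ay": 0,"az": 0,"gripper": 0},
    {"tx": 0,"ty": 0,"tz": 0,"ax": 0,"ay": 0,"az": 0,"gripper": 0},
    {"tx": 0,"ty": 0,"tz": 0,"ax": 0,"ay": 0,"az": 0,"gripper": 0},
    {"tx": 0,"ty": 0,"tz": 0,"ax": 0,"ay": 0,"az": 0,"gripper": 0},
    {"tx": 0,"ty": 0,"tz": 0,"ax": 0,"ay": 0,"az": 0,"gripper": 0}
  ]
}}

```text
time: 2.4
eef_pos: [0.5178, 0.2232, 0.2704]
orientation: [-0.188, 3.132, 0.003]
ft_force: [-0.5, 0.2, 0.9]
grip_width: 0.997
```

```bash
python3 - <<'E'
from h import *
o,M,g=tool();print(o["time"],M[:,0],M[:,2],g,o["ft_force"])
c=optics.camera("wrist");cv2.imwrite("pics/w3.png",c["color"][:,:,::-1])
E
```

```text
2.4 [-0.9928 -0.1198 -0.0036] [ 0.0034  0.0021 -1.    ] [0.5183 0.2236 0.1064] [-0.4987  0.199   0.9433]
```

View pics/w3.png

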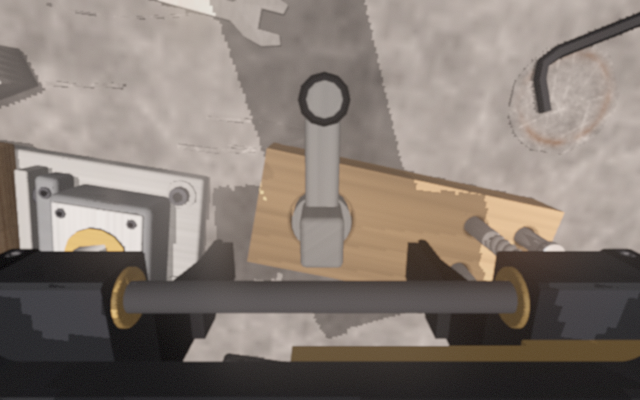

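```bash
python3 - <<'E'
from h import *
o,M,g=tool();c=optics.camera("wrist")
b=unp(c,322,237,.074);h=unp(c,324,99,.121)
print(g[:2],b,h,np.degrees(np.arctan2(h[1]-b[1],h[0]-b[0])),np.linalg.norm((h-b)[:2]),"toolx",np.degrees(np.arctan2(M[1,0],M[0,0])))
E
```

```text
[0.5182 0.2234] [0.5122 0.2236 0.074 ] [0.442  0.2154 0.121 ] -173.33097470428527 0.07067897625675751 toolx -173.124483006638
```

Emit:
{"api": "move_arm", "payload": {
  "plan": [
    {"tx": -0.2,"ty": 0.05,"tz": -1.2,"ax": 0,"ay": 0,"az": 0,"gripper": 0},
    {"tx": 0,"ty": 0,"tz": -1.5,"ax": 0,"ay": 0,"az": 0,"gripper": 0},
    {"tx": 0,"ty": 0,"tz": -1.5,"ax": 0,"ay": 0,"az": 0,"gripper": 0},
    {"tx": 0,"ty": 0,"tz": 0,"ax": 0,"ay": 0,"az": 0,"gripper": 150},
    {"tx": 0,"ty": 0,"tz": 0,"ax": 0,"ay": 0,"az": 0,"gripper": 255},
    {"tx": 0,"ty": 0,"tz": 0,"ax": 0,"ay": 0,"az": 0,"gripper": 255},
    {"tx": 0,"ty": 0,"tz": 0,"ax": 0,"ay": 0,"az": 0,"gripper": 255},
    {"tx": 0,"ty": 0,"tz": 0,"ax": 0,"ay": 0,"az": 0,"gripper": 255}
  ]
}}

```text
time: 3.17
eef_pos: [0.5152, 0.2233, 0.2267]
orientation: [-0.188, 3.135, 0.001]
ft_force: [-0.3, 0.4, -0.1]
grip_width: 0.707
```

```bash
python3 - <<'E'
from h import *
o,M,g=tool();print(o["time"],M[:,0],M[:,2],g,o["ft_force"],o["grip_width"])
E
```

```text
3.1667 [-0.9928 -0.1195 -0.0013] [ 0.0012  0.0008 -1.    ] [0.5154 0.2234 0.0627] [-0.2784  0.4313 -0.0552] 0.7065570926842042
```

Emit:
{"api": "move_arm", "payload": {
  "plan": [
    {"tx": 0,"ty": 0,"tz": 0,"ax": 0,"ay": 0,"az": 0,"gripper": 255},
    {"tx": 0,"ty": 0,"tz": 0,"ax": 0,"ay": 0,"az": 0,"gripper": 255},
    {"tx": 0,"ty": 0,"tz": 0,"ax": 0,"ay": 0,"az": 0,"gripper": 255},
    {"tx": 0,"ty": 0,"tz": 0,"ax": 0,"ay": 0,"az": 0,"gripper": 255},
    {"tx": 0,"ty": 0,"tz": 0,"ax": 0,"ay": 0,"az": 0,"gripper": 255},
    {"tx": 0,"ty": 0,"tz": 0,"ax": 0,"ay": 0,"az": 0,"gripper": 255},
    {"tx": 0,"ty": 0,"tz": 0,"ax": 0,"ay": 0,"az": 0,"gripper": 255},
    {"tx": 0,"ty": 0,"tz": 0,"ax": 0,"ay": 0,"az": 0,"gripper": 255}
  ]
}}

```text
time: 3.83
eef_pos: [0.5149, 0.2233, 0.2258]
orientation: [-0.188, 3.136, 0.0]
ft_force: [0.9, 0.9, -0.4]
grip_width: 0.272
```

```bash
python3 - <<'E'
from h import *
o,M,g=tool();print(o["time"],M[:,0],M[:,2],g,o["ft_force"],o["torque"],o["grip_width"])
E
```

```text
3.8333 [-0.9928 -0.1197 -0.0001] [ 0.0001  0.0003 -1.    ] [0.515  0.2233 0.0618] [ 0.9175  0.8785 -0.3658] [ 0.1906 -0.0688 -0.0372] 0.2716691044583943
```

Emit:
{"api": "move_arm", "payload": {
  "plan": [
    {"tx": 0,"ty": 0,"tz": 1,"ax": 0,"ay": 0,"az": 0,"gripper": 255},
    {"tx": 0,"ty": 0,"tz": 2,"ax": 0,"ay": 0,"az": 0,"gripper": 255},
    {"tx": 0,"ty": 0,"tz": 3,"ax": 0,"ay": 0,"az": 0,"gripper": 255},
    {"tx": 0,"ty": 0,"tz": 3,"ax": 0,"ay": 0,"az": 0,"gripper": 255},
    {"tx": 2,"ty": 0,"tz": 2,"ax": 0,"ay": 0,"az": 0,"gripper": 255},
    {"tx": 2,"ty": -3,"tz": 0,"ax": 0,"ay": 0,"az": 0,"gripper": 255},
    {"tx": 2,"ty": -2,"tz": 0,"ax": 0,"ay": 0,"az": 0,"gripper": 255},
    {"tx": 0,"ty": 0,"tz": 0,"ax": 0,"ay": 0,"az": 0,"gripper": 255}
  ]
}}

```text
time: 4.5
eef_pos: [0.5779, 0.167, 0.3367]
orientation: [-0.177, 3.134, -0.005]
ft_force: [-0.0, -1.6, -4.8]
grip_width: 0.271
```

```bash
python3 - <<'E'
from h import *
o,M,g=tool();print(o["time"],M[:,0],M[:,2],g,o["ft_force"],o["torque"],o["grip_width"])
c=optics.camera("wrist");cv2.imwrite("pics/w4.png",c["color"][:,:,::-1])
E
```

```text
4.5 [-0.9937 -0.1123 -0.002 ] [ 0.0024 -0.0033 -1.    ] [0.5783 0.1664 0.1727] [-0.0139 -1.5908 -4.7815] [-0.172   0.0367 -0.0236] 0.2713790403817232
```

View pics/w4.png

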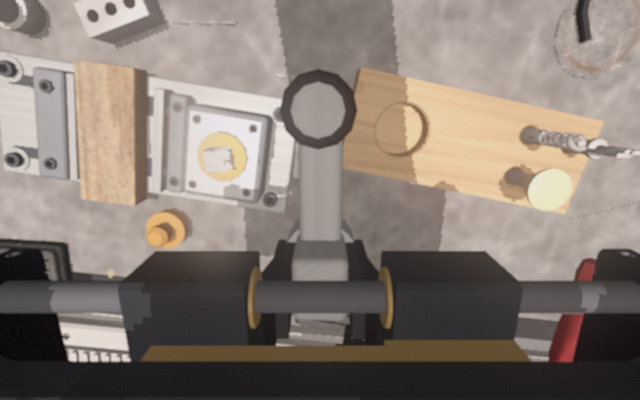

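```bash
python3 - <<'E'
from h import *
o,M,g=tool();c=optics.camera("wrist");print(g)
crop(c,"w4a",180,265,115,200,7)
crop(c,"w4b",365,445,90,170,7)
crop(c,"w4c",275,365,60,260,3)
np.savez("c4.npz",K=c["intrinsics"],E=c["extrinsics"],M=M,g=g)
t=optics.camera("top");crop(t,"t4",280,420,140,240,5)
E
```

```text
[0.5764 0.1691 0.1721]
```

View pics/w4a.png

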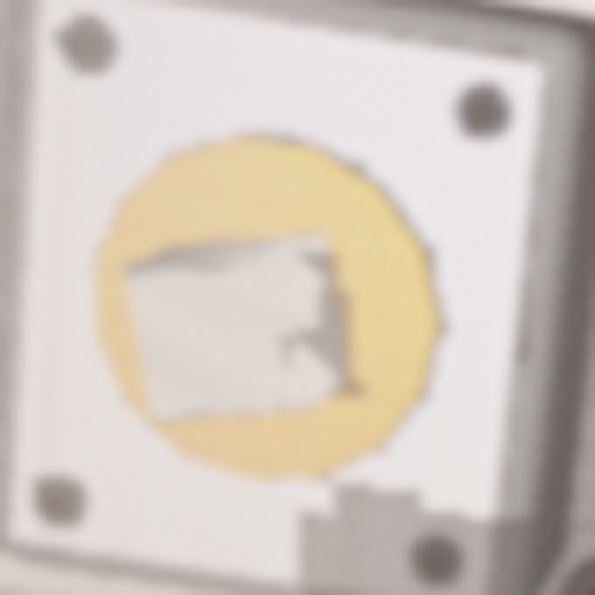

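View pics/w4b.png

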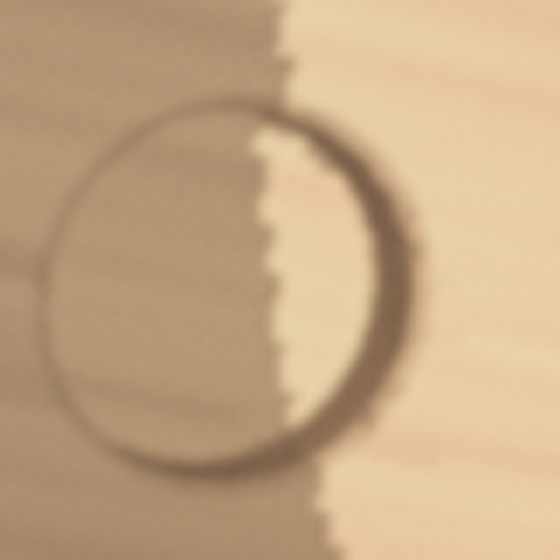

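View pics/w4c.png

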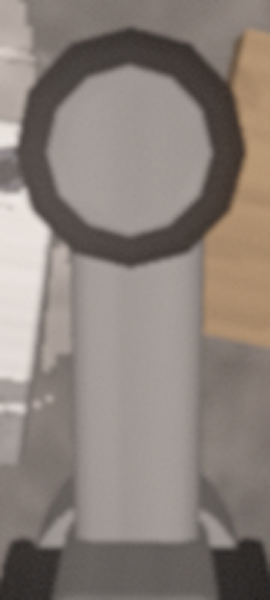

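View pics/t4.png

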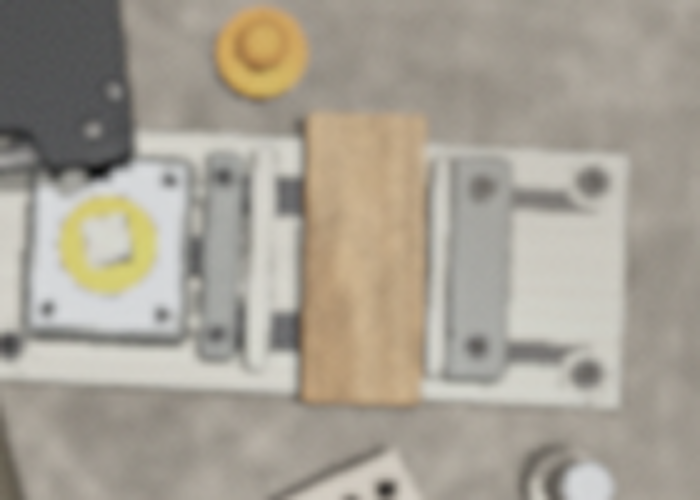

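```bash
cat >> h.py <<'E'
def sq(cx,cy,z,s,th):
    t=np.radians(th); a=np.array([[1,1],[-1,1],[-1,-1],[1,-1]])*s/2
    r=np.array([[np.cos(t),-np.sin(t)],[np.sin(t),np.cos(t)]])
    p=a@r.T+[cx,cy]; return np.c_[p,np.full(4,z)]
def overlay(c,name,x0,x1,y0,y1,f,polys,gain=None):
    im=c["color"][y0:y1,x0:x1,::-1].astype(float)
    if gain is not None: im=np.clip((im-gain[0])*255/(gain[1]-gain[0]),0,255)
    im=cv2.resize(im.astype(np.uint8),None,fx=f,fy=f,interpolation=cv2.INTER_CUBIC)
    base=im.copy()
    for P,col in polys:
        q=np.array([proj(c,p) for p in P]); q=((q-[x0,y0]+.5)*f-.5)
        cv2.polylines(im,[np.round(q).astype(int).reshape(-1,1,2)],True,col,1)
    cv2.imwrite(f"pics/{name}.png",np.hstack([base,im]))
E
python3 - <<'E'
from h import *
c=optics.camera("wrist"); o,M,g=tool(); print(g)
x0=180+(268+.5)/7-.5;y0=115+305.5/7-.5
cc=unp(c,x0,y0,.052);print(cc)
bb=unp(c,365+ (45+410)/2/7, 90+(100+478)/2/7,.034);print("bore rim",bb)
cp=[]
th=np.linspace(0,2*np.pi,40)
circ=lambda x,y,r,z:np.c_[x+r*np.cos(th),y+r*np.sin(th),0*th+z]
for t in [10,15,20]:
  overlay(c,f"o{t}",190,245,125,185,7,[(sq(cc[0],cc[1],.052,.016,t),(0,0,255)),(sq(cc[0],cc[1],.069,.016,t),(0,160,0)),(sq(cc[0],cc[1],.072,.014,t),(255,0,0)),(circ(cc[0],cc[1],.0165,.052),(255,0,255))],(150,240))
E
```

```text
[0.5742 0.1738 0.1716]
[0.5483 0.0919 0.052 ]
bore rim [0.5134 0.2271 0.034 ]
```

View pics/o15.png

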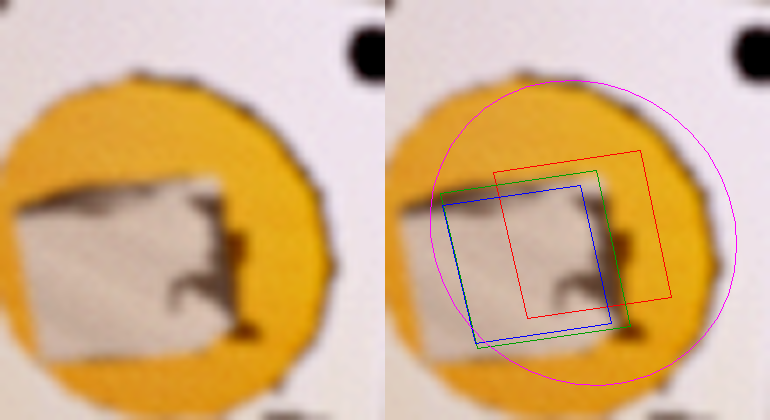

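```bash
python3 - <<'E'
from h import *
for i in range(4): c=optics.camera("wrist")
o,M,g=tool(); print(g,M[:,0]);crop(c,"w5",185,260,120,195,8)
np.savez("c5.npz",K=c["intrinsics"],E=c["extrinsics"],M=M,g=g,im=c["color"])
crop(c,"w5b",365,445,90,170,7)
E
```

```text
[0.5744 0.174  0.1718] [-0.9927 -0.121   0.0004]
```

View pics/w5.png

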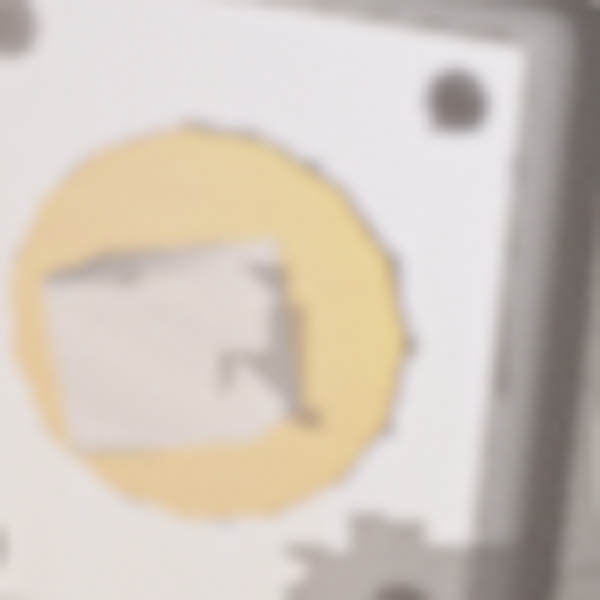

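View pics/w5b.png

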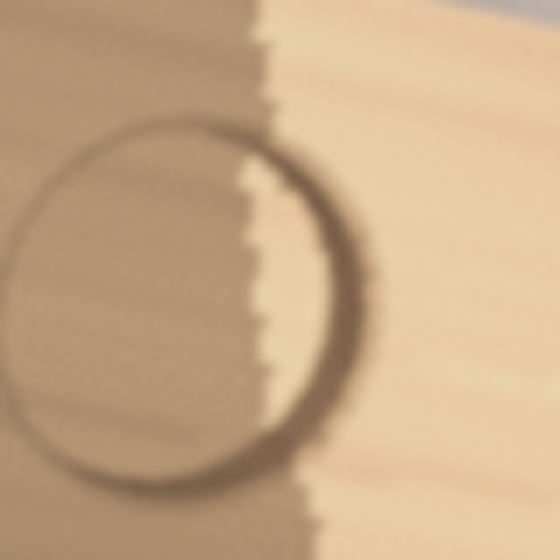

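```bash
python3 - <<'E'
from h import *
d=np.load("c5.npz");c=dict(intrinsics=d["K"],extrinsics=d["E"],color=d["im"])
cc=unp(c,185+210.5/8-.5,120+322.5/8-.5,.052);print("collar",cc)
print("bore",unp(c,365+182.5/7-.5,90+307.5/7-.5,.034))
th=np.linspace(0,2*np.pi,40)
circ=lambda x,y,r,z:np.c_[x+r*np.cos(th),y+r*np.sin(th),0*th+z]
for t in [12,16,20]:
  overlay(c,f"p{t}",185,240,125,190,7,[(sq(cc[0],cc[1],.052,.016,t),(0,0,255)),(sq(cc[0],cc[1],.069,.016,t),(0,160,0)),(sq(cc[0],cc[1],.072,.014,t),(255,0,0)),(circ(cc[0],cc[1],.0175,.052),(255,0,255))],(150,240))
E
```

```text
collar [0.5503 0.0878 0.052 ]
bore [0.5154 0.2231 0.034 ]
```

View pics/p16.png

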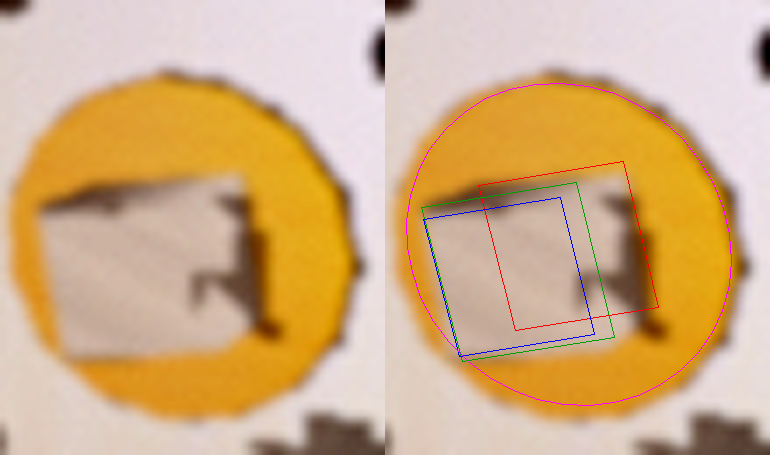

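```bash
python3 - <<'E'
from h import *
d=np.load("c5.npz");c=dict(intrinsics=d["K"],extrinsics=d["E"],color=d["im"])
cc=[.5506,.0879]
for t in [6,9,12]:
  overlay(c,f"q{t}",185,240,125,190,7,[(sq(cc[0],cc[1],.052,.016,t),(0,0,255)),(sq(cc[0],cc[1],.069,.016,t),(0,160,0)),(sq(cc[0],cc[1],.072,.014,t),(255,0,0))],(150,240))
cv2.imwrite("pics/q.png",np.vstack([cv2.imread(f"pics/q{t}.png")[:300] for t in [6,12]]))
E
```

```text
(no output)
```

View pics/q.png

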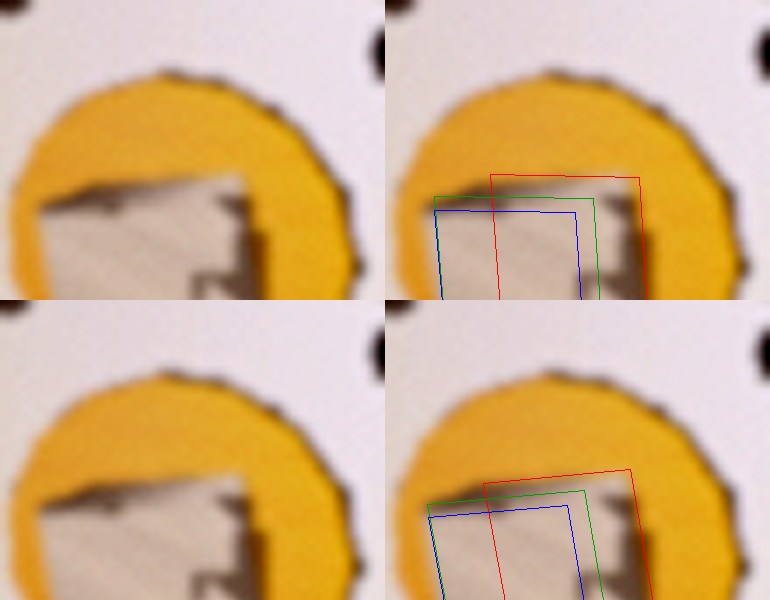

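```bash
python3 - <<'E'
from h import *
d=np.load("c5.npz");c=dict(intrinsics=d["K"],extrinsics=d["E"],color=d["im"])
for t in [8,10,12,14,16]:
  for z,s in [(.052,.016),(.069,.016),(.072,.014)]:
    q=np.array([proj(c,p) for p in sq(.5504,.0878,z,s,t)])
    q=(q-[185,125]+.5)*7-.5
    e=np.roll(q,-1,0)-q
    print(t,z,np.round([min(v,key=abs) for v in np.c_[e[:,0]/e[:,1],e[:,1]/e[:,0]]],3))
E
```

```text
8 0.052 [ 0.096 -0.018  0.113 -0.018]
8 0.069 [ 0.102 -0.018  0.12  -0.018]
8 0.072 [ 0.104 -0.018  0.12  -0.018]
10 0.052 [ 0.132 -0.054  0.148 -0.053]
10 0.069 [ 0.137 -0.054  0.155 -0.053]
10 0.072 [ 0.139 -0.054  0.155 -0.053]
12 0.052 [ 0.167 -0.089  0.184 -0.088]
12 0.069 [ 0.172 -0.089  0.19  -0.088]
12 0.072 [ 0.175 -0.089  0.19  -0.088]
14 0.052 [ 0.202 -0.126  0.219 -0.123]
14 0.069 [ 0.208 -0.125  0.226 -0.123]
14 0.072 [ 0.21  -0.125  0.226 -0.123]
16 0.052 [ 0.238 -0.162  0.255 -0.159]
16 0.069 [ 0.244 -0.162  0.262 -0.159]
16 0.072 [ 0.246 -0.162  0.262 -0.159]
```

View pics/q12.png

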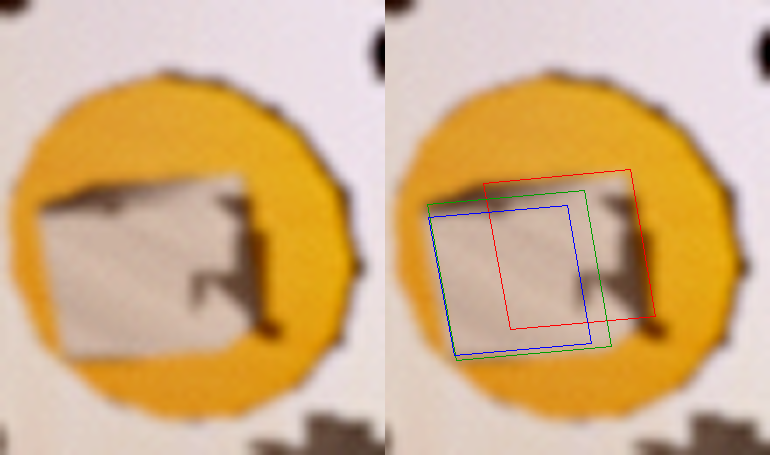

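```bash
python3 - <<'E'
from h import *
d=np.load("c5.npz");c=dict(intrinsics=d["K"],extrinsics=d["E"],color=d["im"])
crop(c,"w5h",270,370,60,150,6)
M=d["M"];g=d["g"]
x0,y0=proj(c,g+.075*M[:,0]+[0,0,.0592]);print(x0,y0)
for e in [-.002,.002]:print(proj(c,g+(.075+e)*M[:,0]+[0,0,.0592]))
E
```

```text
320.72361458902657 103.74929272179513
[320.7173 112.6522]
[320.73    94.7243]
```

View pics/w5h.png

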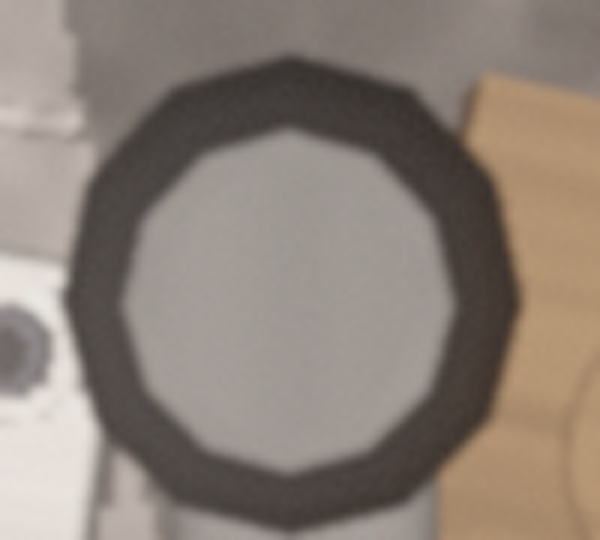

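Emit:
{"api": "move_arm", "payload": {
  "plan": [
    {"tx": -1,"ty": -3,"tz": 0,"ax": 0,"ay": 0,"az": 2,"gripper": 255},
    {"tx": -1,"ty": -3,"tz": 0,"ax": 0,"ay": 0,"az": 3,"gripper": 255},
    {"tx": -0.5,"ty": -2.65,"tz": -1,"ax": 0,"ay": 0,"az": 0,"gripper": 255},
    {"tx": 0,"ty": 0,"tz": -2,"ax": 0,"ay": 0,"az": 0,"gripper": 255},
    {"tx": 0,"ty": 0,"tz": -0.7,"ax": 0,"ay": 0,"az": 0,"gripper": 255},
    {"tx": 0,"ty": 0,"tz": 0,"ax": 0,"ay": 0,"az": 0,"gripper": 255},
    {"tx": 0,"ty": 0,"tz": 0,"ax": 0,"ay": 0,"az": 0,"gripper": 255},
    {"tx": 0,"ty": 0,"tz": 0,"ax": 0,"ay": 0,"az": 0,"gripper": 255}
  ]
}}

```text
time: 5.57
eef_pos: [0.5503, 0.0879, 0.2996]
orientation: [-0.327, 3.124, 0.001]
ft_force: [-0.5, 1.0, -3.2]
grip_width: 0.274
```

```bash
python3 - <<'E'
from h import *
for i in range(6): c=optics.camera("scene")
o,M,g=tool(); print(o["time"],g,M[:,0],M[:,2],np.degrees(np.arctan2(M[1,0],M[0,0]))+360,o["ft_force"],o["torque"])
crop(c,"s5",230,350,170,260,6.5)
E
```

```text
5.8667 [0.5501 0.0869 0.1351] [-0.9786 -0.2059 -0.0004] [ 0.0004  0.0002 -1.    ] 191.8824231387825 [ 0.08    0.7193 -3.3826] [ 0.0248 -0.0298  0.0362]
```

View pics/s5.png

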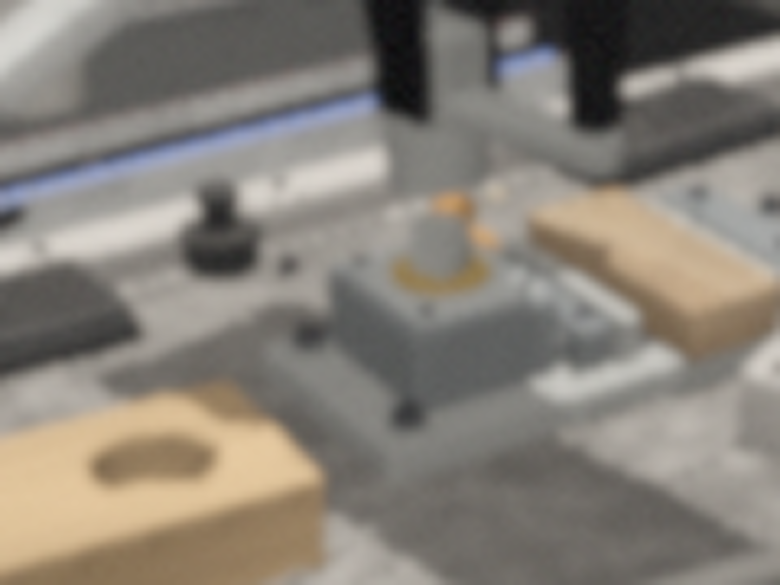

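```bash
python3 - <<'E'
from h import *
c=optics.camera("scene")
f=lambda p:(proj(c,p)-[230,170]+.5)*6.5-.5
cr=np.array([.5501+.0011,.0869+.0003])
for z in(.087,.099,.111): print("hub",f([*cr,z]))
for z in(.072,.062,.052): print("sp",f([.5503,.0878,z]))
print((f([.5513,.0878,.07])-f([.5503,.0878,.07])),(f([.5503,.0888,.07])-f([.5503,.0878,.07])))
E
```

```text
hub [437.4759 180.6296]
hub [436.7315 150.0066]
hub [435.9786 119.032 ]
sp [438.3831 219.6388]
sp [438.9891 244.5626]
sp [439.5895 269.2541]
[-1.5133 -0.9103] [-2.2921  0.6706]
```

```bash
python3 - <<'E'
from h import *
c=optics.camera("scene")
im=c["color"][185:218,280:315,::-1]
im=np.clip((im.astype(float)-60)*1.6,0,255).astype(np.uint8)
im=cv2.resize(im,None,fx=20,fy=17,interpolation=cv2.INTER_CUBIC)
for k in range(0,35,5): cv2.putText(im,str(280+k),(k*20+2,12),0,.4,(0,0,255),1);cv2.line(im,(k*20,0),(k*20,560),(0,0,255),1)
cv2.imwrite("pics/s6.png",im)
E
```

```text
(no output)
```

View pics/s6.png

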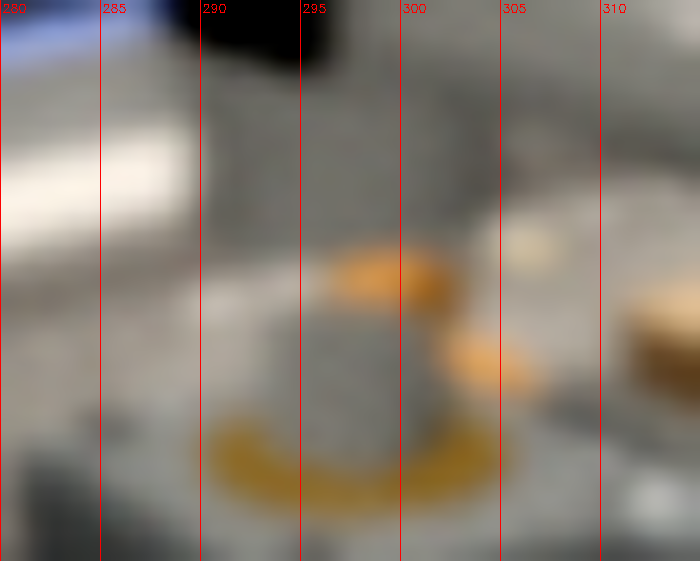

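Emit:
{"api": "move_arm", "payload": {
  "plan": [
    {"tx": -0.05,"ty": 0.07,"tz": -0.7,"ax": 0,"ay": 0,"az": 0,"gripper": 255},
    {"tx": 0,"ty": 0,"tz": -0.5,"ax": 0,"ay": 0,"az": 0,"gripper": 255},
    {"tx": 0,"ty": 0,"tz": -0.2,"ax": 0,"ay": 0,"az": 0,"gripper": 255},
    {"tx": 0,"ty": 0,"tz": -0.2,"ax": 0,"ay": 0,"az": 0,"gripper": 255},
    {"tx": 0,"ty": 0,"tz": -0.1,"ax": 0,"ay": 0,"az": 0,"gripper": 255},
    {"tx": 0,"ty": 0,"tz": 0,"ax": 0,"ay": 0,"az": 0,"gripper": 255},
    {"tx": 0,"ty": 0,"tz": 0,"ax": 0,"ay": 0,"az": 0,"gripper": 255},
    {"tx": 0,"ty": 0,"tz": 0,"ax": 0,"ay": 0,"az": 0,"gripper": 255}
  ]
}}

```text
time: 6.63
eef_pos: [0.5495, 0.0873, 0.282]
orientation: [-0.325, 3.124, 0.0]
ft_force: [0.3, -0.2, -4.1]
grip_width: 0.275
```

```bash
python3 - <<'E'
from h import *
o,M,g=tool(); print(o["time"],g,M[:,0],M[:,2],o["ft_force"],o["torque"])
E
```

```text
6.6333 [0.5496 0.0874 0.118 ] [-0.9786 -0.2056 -0.0003] [ 0.0003  0.0002 -1.    ] [ 0.2564 -0.2066 -4.0533] [ 0.0297 -0.0224 -0.0037]
```

Emit:
{"api": "move_arm", "payload": {
  "plan": [
    {"tx": 0,"ty": 0,"tz": -0.1,"ax": 0,"ay": 0,"az": 0,"gripper": 255},
    {"tx": 0,"ty": 0,"tz": -0.1,"ax": 0,"ay": 0,"az": 0,"gripper": 255},
    {"tx": 0,"ty": 0,"tz": -0.1,"ax": 0,"ay": 0,"az": 0,"gripper": 255},
    {"tx": 0,"ty": 0,"tz": -0.1,"ax": 0,"ay": 0,"az": 0,"gripper": 255},
    {"tx": 0,"ty": 0,"tz": -0.1,"ax": 0,"ay": 0,"az": 0,"gripper": 255},
    {"tx": 0,"ty": 0,"tz": 0,"ax": 0,"ay": 0,"az": 0,"gripper": 255},
    {"tx": 0,"ty": 0,"tz": 0,"ax": 0,"ay": 0,"az": 0,"gripper": 255},
    {"tx": 0,"ty": 0,"tz": 0,"ax": 0,"ay": 0,"az": 0,"gripper": 255}
  ]
}}

```text
time: 7.3
eef_pos: [0.5494, 0.0874, 0.2768]
orientation: [0.325, -3.125, -0.0]
ft_force: [0.0, -0.2, -4.1]
grip_width: 0.271
```

```bash
python3 - <<'E'
from h import *
o,M,g=tool(); print(o["time"],g,M[:,0],M[:,2],o["ft_force"],o["torque"])
E
```

```text
7.3 [0.5494 0.0874 0.1128] [-0.9786 -0.2057  0.    ] [-0.      0.0001 -1.    ] [ 0.0466 -0.1843 -4.079 ] [ 0.0728 -0.0057  0.0227]
```

Emit:
{"api": "move_arm", "payload": {
  "plan": [
    {"tx": 0,"ty": 0,"tz": -0.2,"ax": 0,"ay": 0,"az": 0,"gripper": 255},
    {"tx": 0,"ty": 0,"tz": -0.2,"ax": 0,"ay": 0,"az": 0,"gripper": 255},
    {"tx": 0,"ty": 0,"tz": -0.2,"ax": 0,"ay": 0,"az": 0,"gripper": 255},
    {"tx": 0,"ty": 0,"tz": -0.2,"ax": 0,"ay": 0,"az": 0,"gripper": 255},
    {"tx": 0,"ty": 0,"tz": -0.2,"ax": 0,"ay": 0,"az": 0,"gripper": 255},
    {"tx": 0,"ty": 0,"tz": -0.1,"ax": 0,"ay": 0,"az": 0,"gripper": 255},
    {"tx": 0,"ty": 0,"tz": 0,"ax": 0,"ay": 0,"az": 0,"gripper": 255},
    {"tx": 0,"ty": 0,"tz": 0,"ax": 0,"ay": 0,"az": 0,"gripper": 255}
  ]
}}

```text
time: 7.97
eef_pos: [0.5494, 0.0874, 0.2657]
orientation: [0.325, -3.125, -0.0]
ft_force: [0.2, -0.5, -4.1]
grip_width: 0.272
```

```bash
python3 - <<'E'
from h import *
o,M,g=tool(); print(o["time"],g,M[:,0],M[:,2],o["ft_force"],o["torque"])
E
```

```text
7.9667 [0.5494 0.0874 0.1017] [-0.9786 -0.2057  0.0001] [-0.0001  0.     -1.    ] [ 0.1978 -0.4685 -4.0841] [ 0.0116 -0.0476  0.108 ]
```

Emit:
{"api": "move_arm", "payload": {
  "plan": [
    {"tx": 0,"ty": 0,"tz": -0.1,"ax": 0,"ay": 0,"az": 0,"gripper": 255},
    {"tx": 0,"ty": 0,"tz": -0.1,"ax": 0,"ay": 0,"az": 0,"gripper": 255},
    {"tx": 0,"ty": 0,"tz": 0,"ax": 0,"ay": 0,"az": 0,"gripper": 255},
    {"tx": 0,"ty": 0,"tz": 0,"ax": 0,"ay": 0,"az": 0,"gripper": 255},
    {"tx": 0,"ty": 0,"tz": 0,"ax": 0,"ay": 0,"az": 0,"gripper": 100},
    {"tx": 0,"ty": 0,"tz": 0,"ax": 0,"ay": 0,"az": 0,"gripper": 100},
    {"tx": 0,"ty": 0,"tz": 0,"ax": 0,"ay": 0,"az": 0,"gripper": 100},
    {"tx": 0,"ty": 0,"tz": 0,"ax": 0,"ay": 0,"az": 0,"gripper": 100}
  ]
}}

```text
time: 8.63
eef_pos: [0.5496, 0.0873, 0.2641]
orientation: [-0.325, 3.124, 0.0]
ft_force: [-0.6, -0.1, -0.2]
grip_width: 0.49
```

```bash
python3 - <<'E'
from h import *
o,M,g=tool(); print(o["time"],g,M[:,0],M[:,2],o["ft_force"],o["torque"],o["grip_width"])
E
```

```text
8.6333 [0.5497 0.0874 0.1001] [-0.9786 -0.2056 -0.0006] [ 0.0005  0.0003 -1.    ] [-0.6342 -0.121  -0.206 ] [0.0256 0.0118 0.0037] 0.4903855647412635
```

Emit:
{"api": "move_arm", "payload": {
  "plan": [
    {"tx": 0,"ty": 0,"tz": 1,"ax": 0,"ay": 0,"az": 0,"gripper": 100},
    {"tx": 0,"ty": 0,"tz": 2.5,"ax": 0,"ay": 0,"az": 0,"gripper": 100},
    {"tx": -1.3,"ty": -0.25,"tz": 0,"ax": 0,"ay": 0,"az": 0,"gripper": 100},
    {"tx": -2,"ty": -0.4,"tz": 0,"ax": 0,"ay": 0,"az": 0,"gripper": 100},
    {"tx": -2,"ty": -0.4,"tz": 0,"ax": 0,"ay": 0,"az": 0,"gripper": 100},
    {"tx": -2,"ty": -0.45,"tz": 0,"ax": 0,"ay": 0,"az": 0,"gripper": 100},
    {"tx": 0,"ty": 0,"tz": 0,"ax": 0,"ay": 0,"az": 0,"gripper": 100},
    {"tx": 0,"ty": 0,"tz": 0,"ax": 0,"ay": 0,"az": 0,"gripper": 100}
  ]
}}

```text
time: 9.3
eef_pos: [0.4762, 0.0722, 0.2998]
orientation: [-0.325, 3.123, 0.001]
ft_force: [0.2, 0.8, 0.9]
grip_width: 0.605
```

```bash
python3 - <<'E'
from h import *
for i in range(3): c=optics.camera("top")
o,M,g=tool(); print(o["time"],g,M[:,0],M[:,2],o["ft_force"],o["torque"],o["grip_width"])
c=optics.camera("wrist");cv2.imwrite("pics/w7.png",c["color"][:,:,::-1])
E
```

```text
9.45 [0.4773 0.0726 0.1353] [-0.9786 -0.2058 -0.0011] [ 0.001   0.0003 -1.    ] [-0.1425  0.8081  0.3143] [ 0.0473  0.0202 -0.0149] 0.6063285727761053
```

View pics/w7.png

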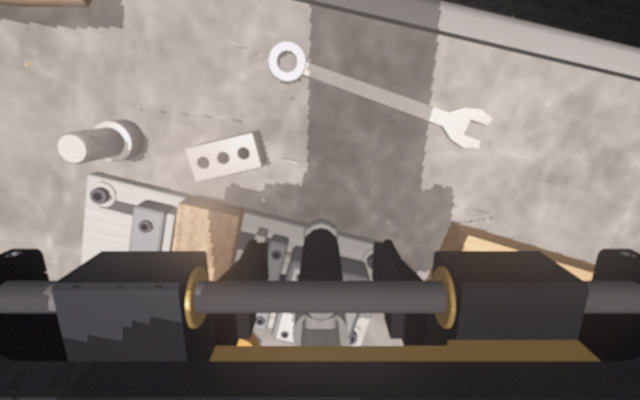

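Emit:
{"api": "move_arm", "payload": {
  "plan": [
    {"tx": 0,"ty": 0,"tz": 0,"ax": 0,"ay": 0,"az": 0,"gripper": 255},
    {"tx": 0,"ty": 0,"tz": 0,"ax": 0,"ay": 0,"az": 0,"gripper": 255},
    {"tx": 0,"ty": 0,"tz": 0,"ax": 0,"ay": 0,"az": 0,"gripper": 255},
    {"tx": 0,"ty": 0,"tz": 0,"ax": 0,"ay": 0,"az": 0,"gripper": 255},
    {"tx": 0,"ty": 0,"tz": 0,"ax": 0,"ay": 0,"az": 0,"gripper": 255},
    {"tx": 0,"ty": 0,"tz": 0,"ax": 0,"ay": 0,"az": 0,"gripper": 255},
    {"tx": 0,"ty": 0,"tz": 0,"ax": 0,"ay": 0,"az": 0,"gripper": 255},
    {"tx": 0,"ty": 0,"tz": 0,"ax": 0,"ay": 0,"az": 0,"gripper": 255}
  ]
}}

```text
time: 10.17
eef_pos: [0.4764, 0.0724, 0.2988]
orientation: [-0.325, 3.125, 0.0]
ft_force: [-0.1, -0.0, -0.3]
grip_width: 0.218
```

```bash
python3 - <<'E'
from h import *
o,M,g=tool(); print(o["time"],g,M[:,0],M[:,2],o["ft_force"],o["torque"],o["grip_width"])
c=optics.camera("top");crop(c,"t7",280,420,140,240,5)
r=7.5
for s,e,st in [(192,132,5),(132,72,7.5),(72,12,7.5)]:
  pass
ph=[192,188]+[188-7.5*k for k in range(1,30)]
ph=np.radians(ph);p=7.5*np.c_[np.cos(ph),np.sin(ph)]
d=np.diff(np.round(p,2),axis=0)
for a,b in zip(np.degrees(ph)[1:],d): print(round(a,1),np.round(b,2))
E
```

```text
10.1667 [0.4764 0.0724 0.1348] [-0.9786 -0.2056 -0.    ] [ 0.      0.0001 -1.    ] [-0.1242 -0.0428 -0.2746] [ 0.0821 -0.0275 -0.0194] 0.2179686576361526
188.0 [-0.09  0.52]
180.5 [-0.07  0.97]
173.0 [0.06 0.98]
165.5 [0.18 0.97]
158.0 [0.31 0.93]
150.5 [0.42 0.88]
143.0 [0.54 0.82]
135.5 [0.64 0.75]
128.0 [0.73 0.65]
120.5 [0.81 0.55]
113.0 [0.88 0.44]
105.5 [0.93 0.33]
98.0 [0.96 0.2 ]
90.5 [0.97 0.07]
83.0 [ 0.98 -0.06]
75.5 [ 0.97 -0.18]
68.0 [ 0.93 -0.31]
60.5 [ 0.88 -0.42]
53.0 [ 0.82 -0.54]
45.5 [ 0.75 -0.64]
38.0 [ 0.65 -0.73]
30.5 [ 0.55 -0.81]
23.0 [ 0.44 -0.88]
15.5 [ 0.33 -0.93]
8.0 [ 0.2  -0.96]
0.5 [ 0.07 -0.97]
-7.0 [-0.06 -0.98]
-14.5 [-0.18 -0.97]
-22.0 [-0.31 -0.93]
-29.5 [-0.42 -0.88]
```

View pics/t7.png

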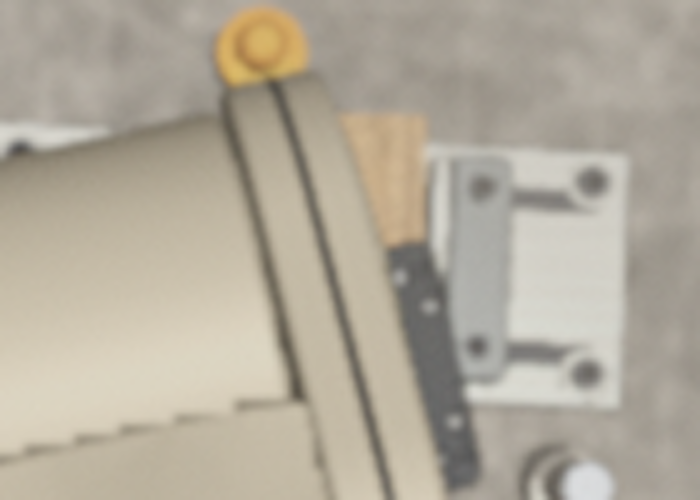

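Emit:
{"api": "move_arm", "payload": {
  "plan": [
    {"tx": -0.09,"ty": 0.52,"tz": 0,"ax": 0,"ay": 0,"az": 0,"gripper": 255},
    {"tx": -0.07,"ty": 0.97,"tz": 0,"ax": 0,"ay": 0,"az": 0,"gripper": 255},
    {"tx": 0.06,"ty": 0.98,"tz": 0,"ax": 0,"ay": 0,"az": 0,"gripper": 255},
    {"tx": 0.18,"ty": 0.97,"tz": 0,"ax": 0,"ay": 0,"az": 0,"gripper": 255},
    {"tx": 0.31,"ty": 0.93,"tz": 0,"ax": 0,"ay": 0,"az": 0,"gripper": 255},
    {"tx": 0.42,"ty": 0.88,"tz": 0,"ax": 0,"ay": 0,"az": 0,"gripper": 255},
    {"tx": 0.54,"ty": 0.82,"tz": 0,"ax": 0,"ay": 0,"az": 0,"gripper": 255},
    {"tx": 0.64,"ty": 0.75,"tz": 0,"ax": 0,"ay": 0,"az": 0,"gripper": 255}
  ]
}}

```text
time: 10.88
eef_pos: [0.4961, 0.1406, 0.2985]
orientation: [0.324, -3.123, 0.003]
ft_force: [-1.1, -5.9, 1.8]
grip_width: 0.22
```

```bash
cat >> h.py <<'E'
def rep(C=(.5503,.0878)):
    o,M,g=tool(); r=g[:2]-C; ph=np.arctan2(r[1],r[0]); u=r/np.linalg.norm(r); t=np.array([u[1],-u[0]]) # clockwise
    F=o["ft_force"]; print(o["time"],g,"phi",round(np.degrees(ph),1),"r",round(np.linalg.norm(r),4),"F",F,"Ftan",round(-F[:2]@t,2),"Frad",round(F[:2]@u,2),o["grip_width"])
    return o
E
python3 - <<'E'
from h import *
rep()
E
```

```text
10.8833 [0.4959 0.1403 0.1345] phi 136.0 r 0.0757 F [-1.1112 -5.9232  1.7676] Ftan 5.03 Frad -3.31 0.21998903436682415
```

Emit:
{"api": "move_arm", "payload": {
  "plan": [
    {"tx": 0.73,"ty": 0.65,"tz": 0,"ax": 0,"ay": 0,"az": 0,"gripper": 255},
    {"tx": 0.81,"ty": 0.55,"tz": 0,"ax": 0,"ay": 0,"az": 0,"gripper": 255},
    {"tx": 0.88,"ty": 0.44,"tz": 0,"ax": 0,"ay": 0,"az": 0,"gripper": 255},
    {"tx": 0.93,"ty": 0.33,"tz": 0,"ax": 0,"ay": 0,"az": 0,"gripper": 255},
    {"tx": 0.96,"ty": 0.2,"tz": 0,"ax": 0,"ay": 0,"az": 0,"gripper": 255},
    {"tx": 0.97,"ty": 0.07,"tz": 0,"ax": 0,"ay": 0,"az": 0,"gripper": 255},
    {"tx": 0,"ty": 0,"tz": 0,"ax": 0,"ay": 0,"az": 0,"gripper": 255},
    {"tx": 0,"ty": 0,"tz": 0,"ax": 0,"ay": 0,"az": 0,"gripper": 255}
  ]
}}

```text
time: 11.55
eef_pos: [0.5489, 0.163, 0.2983]
orientation: [0.324, -3.124, 0.001]
ft_force: [-2.6, -2.7, 0.5]
grip_width: 0.22
```

```bash
python3 - <<'E'
from h import *
rep()
c=optics.camera("wrist");cv2.imwrite("pics/w8.png",c["color"][:,:,::-1])
c=optics.camera("scene");crop(c,"s8",230,390,160,260,5)
E
```

```text
11.55 [0.5487 0.1629 0.1343] phi 91.2 r 0.0751 F [-2.5895 -2.7077  0.5409] Ftan 2.65 Frad -2.65 0.22032452768934974
```

View pics/w8.png

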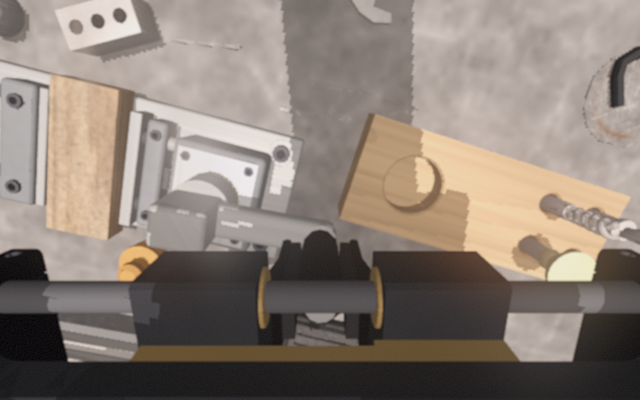

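View pics/s8.png

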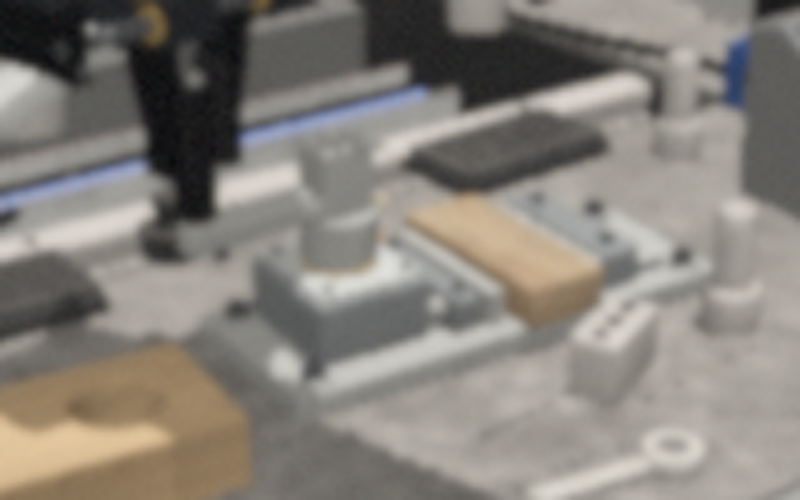

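```bash
python3 - <<'E'
from h import *
c=optics.camera("wrist");crop(c,"w8a",0,160,60,250,4)
E
```

```text
(no output)
```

View pics/w8a.png

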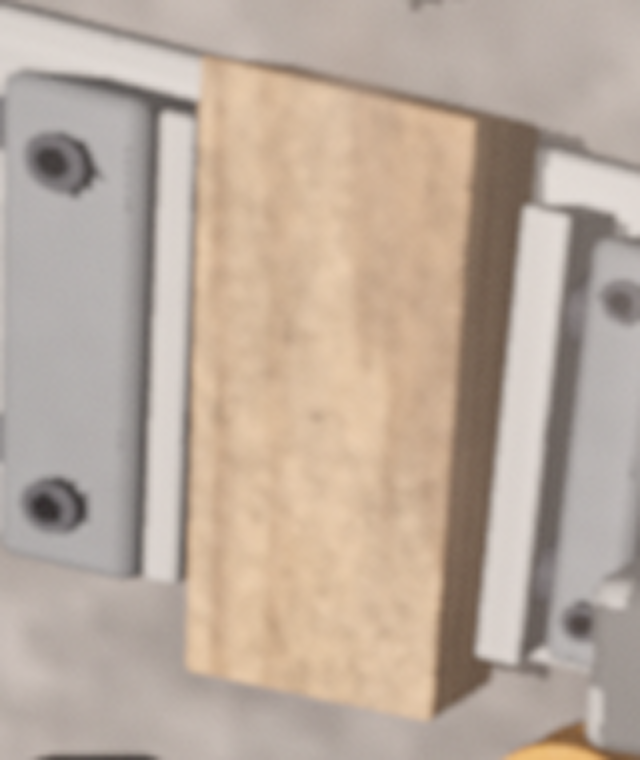

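```bash
python3 - <<'E'
from h import *
c=optics.camera("wrist")
k=lambda x,y:(x/4-.4,60+y/4-.4)
u=np.array([.0123,.248]);u/=np.linalg.norm(u)
f=lambda n,x,y,z:print(n,unp(c,*k(x,y),z)[:2],"s",round(1000*(unp(c,*k(x,y),z)[:2]-[.5503,.0878])@u,2))
f("jaw top",525,205,.033);f("jaw bot",480,655,.033)
f("blankR top",474,130,.036);f("blankR bot",435,705,.036)
f("blankL top",203,60,.036);f("blankL bot",188,665,.036)
f("fix R top",192,115,.037);f("fix R bot",182,580,.037)
E
```

```text
jaw top [0.5061 0.0223] s -67.59
jaw bot [0.5893 0.0189] s -66.86
blankR top [0.4954 0.0149] s -75.54
blankR bot [0.5995 0.0128] s -72.44
blankL top [ 0.4935 -0.0289] s -119.36
blankL bot [ 0.6008 -0.0319] s -117.05
fix R top [ 0.5024 -0.03  ] s -119.98
fix R bot [ 0.584  -0.0321] s -118.11
```

Emit:
{"api": "move_arm", "payload": {
  "plan": [
    {"tx": 0.98,"ty": -0.06,"tz": 0,"ax": 0,"ay": 0,"az": 0,"gripper": 255},
    {"tx": 0.97,"ty": -0.18,"tz": 0,"ax": 0,"ay": 0,"az": 0,"gripper": 255},
    {"tx": 0.93,"ty": -0.31,"tz": 0,"ax": 0,"ay": 0,"az": 0,"gripper": 255},
    {"tx": 0.88,"ty": -0.42,"tz": 0,"ax": 0,"ay": 0,"az": 0,"gripper": 255},
    {"tx": 0.82,"ty": -0.54,"tz": 0,"ax": 0,"ay": 0,"az": 0,"gripper": 255},
    {"tx": 0.75,"ty": -0.64,"tz": 0,"ax": 0,"ay": 0,"az": 0,"gripper": 255},
    {"tx": 0.65,"ty": -0.73,"tz": 0,"ax": 0,"ay": 0,"az": 0,"gripper": 255},
    {"tx": 0.55,"ty": -0.81,"tz": 0,"ax": 0,"ay": 0,"az": 0,"gripper": 255}
  ]
}}

```text
time: 12.42
eef_pos: [0.6138, 0.1277, 0.2984]
orientation: [0.328, -3.122, -0.004]
ft_force: [-6.0, 2.9, -0.2]
grip_width: 0.221
```

Emit:
{"api": "move_arm", "payload": {
  "plan": [
    {"tx": 0.44,"ty": -0.88,"tz": 0,"ax": 0,"ay": 0,"az": 0,"gripper": 255},
    {"tx": 0.33,"ty": -0.93,"tz": 0,"ax": 0,"ay": 0,"az": 0,"gripper": 255},
    {"tx": 0,"ty": 0,"tz": 0,"ax": 0,"ay": 0,"az": 0,"gripper": 255},
    {"tx": 0,"ty": 0,"tz": 0,"ax": 0,"ay": 0,"az": 0,"gripper": 255},
    {"tx": 0,"ty": 0,"tz": 0,"ax": 0,"ay": 0,"az": 0,"gripper": 255},
    {"tx": 0,"ty": 0,"tz": 0,"ax": 0,"ay": 0,"az": 0,"gripper": 255},
    {"tx": 0,"ty": 0,"tz": 0,"ax": 0,"ay": 0,"az": 0,"gripper": 255},
    {"tx": 0,"ty": 0,"tz": 0,"ax": 0,"ay": 0,"az": 0,"gripper": 255}
  ]
}}

```text
time: 13.08
eef_pos: [0.6219, 0.1084, 0.2987]
orientation: [0.326, -3.124, -0.001]
ft_force: [-2.1, 2.3, -1.3]
grip_width: 0.217
```

```bash
python3 - <<'E'
from h import *
rep()
c=optics.camera("wrist");cv2.imwrite("pics/w9.png",c["color"][:,:,::-1])
c=optics.camera("top");crop(c,"t9",280,420,140,240,5)
c=optics.camera("scene");crop(c,"s9",230,390,160,260,5)
E
```

```text
13.0833 [0.6219 0.1085 0.1347] phi 16.1 r 0.0745 F [-2.098   2.2521 -1.3136] Ftan 2.75 Frad -1.39 0.21701460784381757
```

View pics/w9.png

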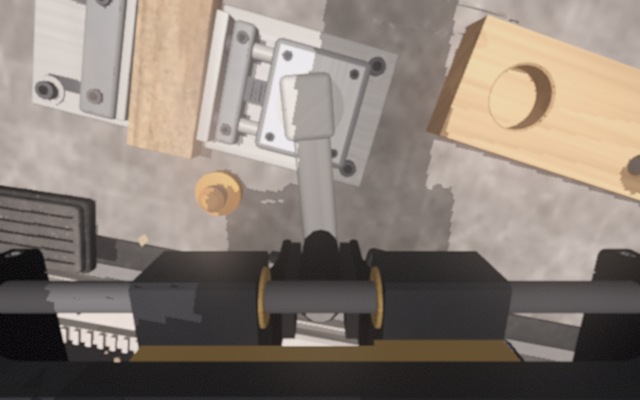

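View pics/s9.png

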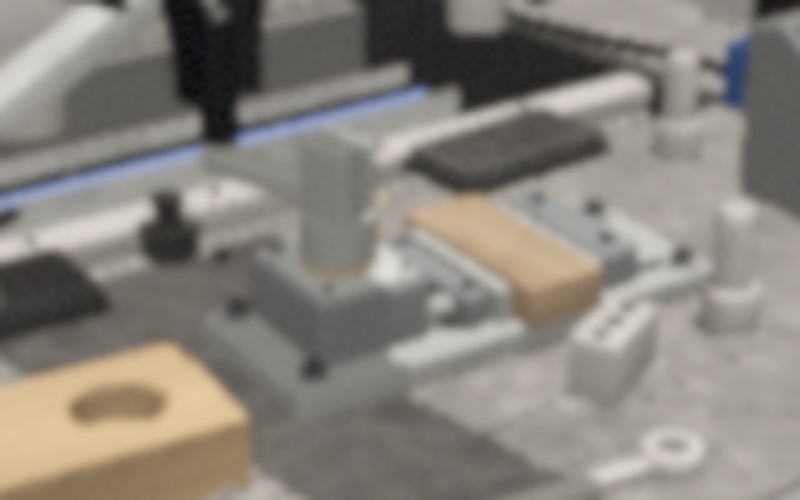

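```bash
python3 - <<'E'
from h import *
rep();c=optics.camera("wrist");crop(c,"w9a",80,240,0,165,4.5)
E
```

```text
13.2333 [0.6219 0.1083 0.1347] phi 16.0 r 0.0745 F [-2.3223  1.7799 -1.7834] Ftan 2.35 Frad -1.74 0.21453402851595244
```

View pics/w9a.png

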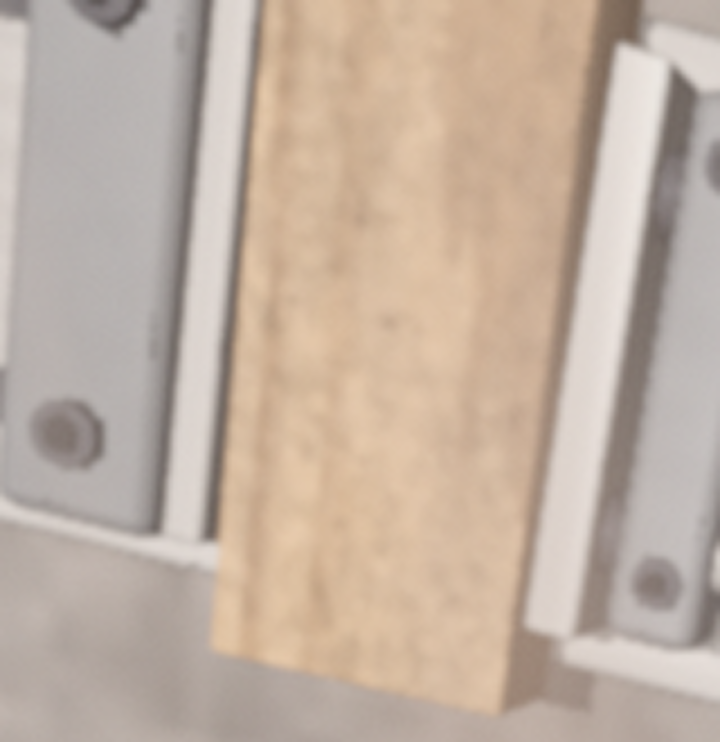

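```bash
python3 - <<'E'
from h import *
c=optics.camera("wrist")
k=lambda x,y:(80+x/4.5-.4,y/4.5-.4)
u=np.array([.0123,.248]);u/=np.linalg.norm(u)
f=lambda n,x,y,z:print(n,unp(c,*k(x,y),z)[:2],"s",round(1000*(unp(c,*k(x,y),z)[:2]-[.5503,.0878])@u,2))
f("jaw top",616,45,.033);f("jaw bot",527,625,.033)
f("blankR top",588,80,.036);f("blankR bot",505,640,.036)
f("blankL top",258,80,.036);f("blankL bot",217,620,.036)
f("fix R top",248,80,.037);f("fix R bot",210,535,.037)
E
```

```text
jaw top [0.5062 0.017 ] s -72.88
jaw bot [0.5888 0.0137] s -72.12
blankR top [0.5119 0.0147] s -74.93
blankR bot [0.5913 0.0116] s -74.06
blankL top [ 0.5214 -0.0302] s -119.29
blankL bot [ 0.5973 -0.0315] s -116.87
fix R top [ 0.5218 -0.0311] s -120.12
fix R bot [ 0.5847 -0.0328] s -118.72
```

```bash
cat > st.py <<'E'
import sys,numpy as np
a,b,n=map(float,sys.argv[1:]);ph=np.radians(np.linspace(a,b,int(n)+1))
p=np.round(7.5*np.c_[np.cos(ph),np.sin(ph)],2)
for x,y in zip(np.degrees(ph)[1:],np.diff(p,axis=0)):print(round(x,1),np.round(y,2))
E
python3 st.py 15.5 -14.5 6;python3 st.py -14.5 -50.5 18
```

```text
10.5 [ 0.14 -0.63]
5.5 [ 0.1  -0.65]
0.5 [ 0.03 -0.65]
-4.5 [-0.02 -0.66]
-9.5 [-0.08 -0.65]
-14.5 [-0.14 -0.64]
-16.5 [-0.07 -0.25]
-18.5 [-0.08 -0.25]
-20.5 [-0.08 -0.25]
-22.5 [-0.1  -0.24]
-24.5 [-0.11 -0.24]
-26.5 [-0.11 -0.24]
-28.5 [-0.12 -0.23]
-30.5 [-0.13 -0.23]
-32.5 [-0.13 -0.22]
-34.5 [-0.15 -0.22]
-36.5 [-0.15 -0.21]
-38.5 [-0.16 -0.21]
-40.5 [-0.17 -0.2 ]
-42.5 [-0.17 -0.2 ]
-44.5 [-0.18 -0.19]
-46.5 [-0.19 -0.18]
-48.5 [-0.19 -0.18]
-50.5 [-0.2  -0.17]
```

Emit:
{"api": "move_arm", "payload": {
  "plan": [
    {"tx": 0.14,"ty": -0.63,"tz": 0,"ax": 0,"ay": 0,"az": 0,"gripper": 255},
    {"tx": 0.1,"ty": -0.65,"tz": 0,"ax": 0,"ay": 0,"az": 0,"gripper": 255},
    {"tx": 0.03,"ty": -0.65,"tz": 0,"ax": 0,"ay": 0,"az": 0,"gripper": 255},
    {"tx": -0.02,"ty": -0.66,"tz": 0,"ax": 0,"ay": 0,"az": 0,"gripper": 255},
    {"tx": -0.08,"ty": -0.65,"tz": 0,"ax": 0,"ay": 0,"az": 0,"gripper": 255},
    {"tx": -0.14,"ty": -0.64,"tz": 0,"ax": 0,"ay": 0,"az": 0,"gripper": 255},
    {"tx": 0,"ty": 0,"tz": 0,"ax": 0,"ay": 0,"az": 0,"gripper": 255},
    {"tx": 0,"ty": 0,"tz": 0,"ax": 0,"ay": 0,"az": 0,"gripper": 255}
  ]
}}

```text
time: 14.0
eef_pos: [0.6225, 0.0693, 0.2989]
orientation: [-0.325, 3.124, 0.001]
ft_force: [-2.1, 3.1, -1.8]
grip_width: 0.218
```

```bash
python3 - <<'E'
from h import *
rep();c=optics.camera("wrist");cv2.imwrite("pics/w10.png",c["color"][:,:,::-1]);crop(c,"w10a",80,240,0,165,4.5);rep()
E
```

```text
14.0 [0.6225 0.0693 0.1349] phi -14.3 r 0.0746 F [-2.0859  3.1416 -1.7744] Ftan 2.53 Frad -2.8 0.21785251018061635
14.05 [0.6226 0.0694 0.1348] phi -14.3 r 0.0746 F [-1.2215  2.6454 -2.3269] Ftan 2.26 Frad -1.84 0.21860880960839907
```

View pics/w10.png

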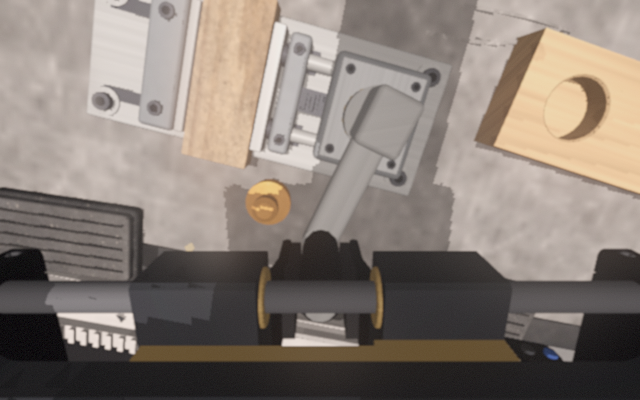

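Emit:
{"api": "move_arm", "payload": {
  "plan": [
    {"tx": -0.07,"ty": -0.25,"tz": 0,"ax": 0,"ay": 0,"az": 0,"gripper": 255},
    {"tx": -0.08,"ty": -0.25,"tz": 0,"ax": 0,"ay": 0,"az": 0,"gripper": 255},
    {"tx": -0.08,"ty": -0.25,"tz": 0,"ax": 0,"ay": 0,"az": 0,"gripper": 255},
    {"tx": -0.1,"ty": -0.24,"tz": 0,"ax": 0,"ay": 0,"az": 0,"gripper": 255},
    {"tx": -0.11,"ty": -0.24,"tz": 0,"ax": 0,"ay": 0,"az": 0,"gripper": 255},
    {"tx": 0,"ty": 0,"tz": 0,"ax": 0,"ay": 0,"az": 0,"gripper": 255},
    {"tx": 0,"ty": 0,"tz": 0,"ax": 0,"ay": 0,"az": 0,"gripper": 255},
    {"tx": 0,"ty": 0,"tz": 0,"ax": 0,"ay": 0,"az": 0,"gripper": 255}
  ]
}}

```text
time: 14.72
eef_pos: [0.6182, 0.0573, 0.299]
orientation: [-0.325, 3.124, 0.001]
ft_force: [-0.2, 5.0, -1.5]
grip_width: 0.218
```

```bash
python3 - <<'E'
from h import *
rep();c=optics.camera("wrist");crop(c,"w11a",130,300,0,175,4.5);rep()
np.savez("c11.npz",K=c["intrinsics"],E=c["extrinsics"],im=c["color"])
E
```

```text
14.7167 [0.6184 0.0573 0.135 ] phi -24.1 r 0.0746 F [-0.2062  5.0098 -1.5038] Ftan 4.49 Frad -2.23 0.21824303448596977
14.7667 [0.6183 0.0573 0.135 ] phi -24.2 r 0.0746 F [-0.6209  5.6682 -0.732 ] Ftan 4.92 Frad -2.89 0.21582180413596283
```

View pics/w11a.png

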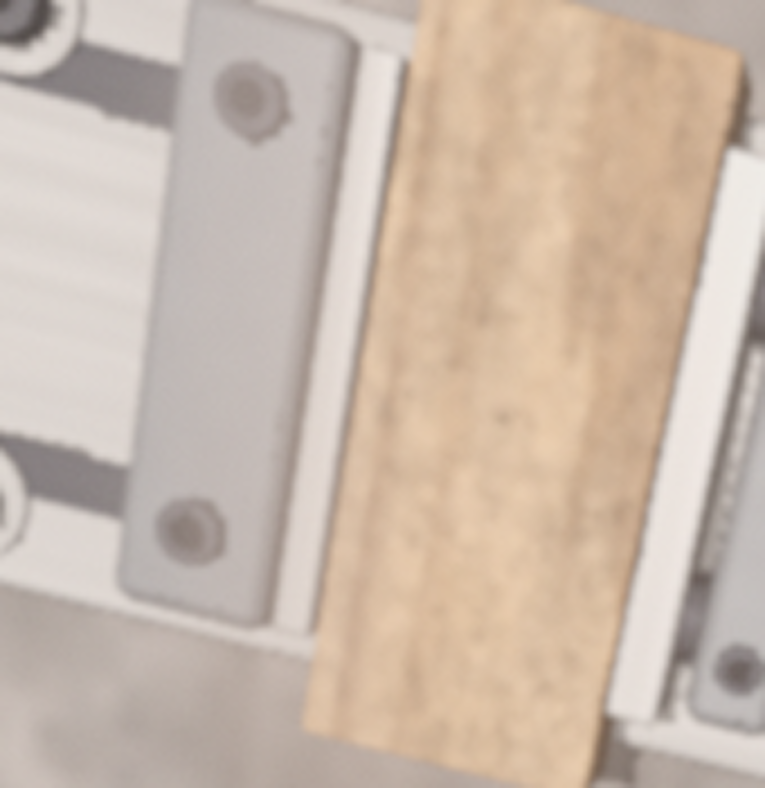

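Emit:
{"api": "move_arm", "payload": {
  "plan": [
    {"tx": -0.06,"ty": -0.12,"tz": 0,"ax": 0,"ay": 0,"az": 0,"gripper": 255},
    {"tx": -0.05,"ty": -0.12,"tz": 0,"ax": 0,"ay": 0,"az": 0,"gripper": 255},
    {"tx": 0,"ty": 0,"tz": 0,"ax": 0,"ay": 0,"az": 0,"gripper": 255},
    {"tx": 0,"ty": 0,"tz": 0,"ax": 0,"ay": 0,"az": 0,"gripper": 255},
    {"tx": 0,"ty": 0,"tz": 0,"ax": 0,"ay": 0,"az": 0,"gripper": 255},
    {"tx": 0,"ty": 0,"tz": 0,"ax": 0,"ay": 0,"az": 0,"gripper": 255},
    {"tx": 0,"ty": 0,"tz": 0,"ax": 0,"ay": 0,"az": 0,"gripper": 255},
    {"tx": 0,"ty": 0,"tz": 0,"ax": 0,"ay": 0,"az": 0,"gripper": 255}
  ]
}}

```text
time: 15.43
eef_pos: [0.6171, 0.0545, 0.2989]
orientation: [-0.325, 3.124, 0.0]
ft_force: [0.5, 3.8, -0.5]
grip_width: 0.22
```

```bash
python3 - <<'E'
from h import *
rep();c=optics.camera("wrist");rep();c=optics.camera("wrist");rep();c=optics.camera("wrist");rep();crop(c,"w12a",130,300,0,175,4.5)
E
```

```text
15.4333 [0.6171 0.0546 0.1349] phi -26.4 r 0.0746 F [ 0.4718  3.7812 -0.5192] Ftan 3.6 Frad -1.26 0.21961904100125926
15.4833 [0.6171 0.0546 0.1349] phi -26.4 r 0.0746 F [ 1.042   5.1021 -1.271 ] Ftan 5.03 Frad -1.34 0.2194525511642303
15.5333 [0.6171 0.0546 0.1349] phi -26.4 r 0.0746 F [ 0.9239  5.1861 -0.5053] Ftan 5.06 Frad -1.48 0.22029040520472168
15.5833 [0.6171 0.0546 0.1349] phi -26.4 r 0.0746 F [ 0.334   4.2257 -0.8235] Ftan 3.93 Frad -1.58 0.21865673434044813
```

View pics/w12a.png

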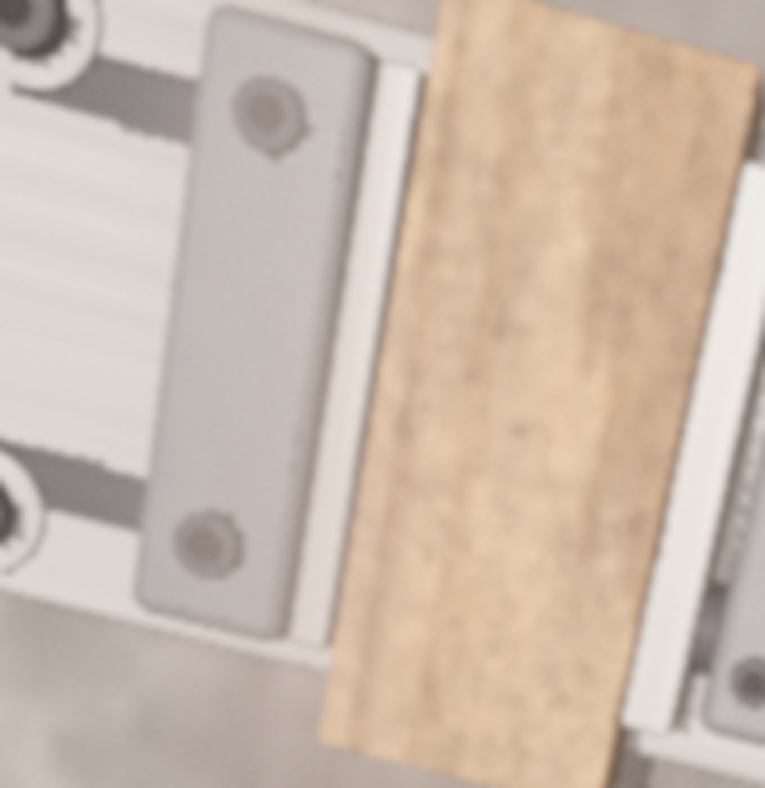

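```bash
cat >> h.py <<'E'
def avg(n=8,C=(.5503,.0878)):
    A=[]
    for i in range(n):
        optics.camera("top"); o,M,g=tool(); A.append(np.r_[g[:2],o["ft_force"]])
    a=np.mean(A,0); r=a[:2]-C; u=r/np.linalg.norm(r); t=np.array([u[1],-u[0]])
    print(o["time"],"phi",round(np.degrees(np.arctan2(r[1],r[0])),2),"r",round(np.linalg.norm(r),4),"Ftan",round(-a[2:4]@t,2),"Frad",round(a[2:4]@u,2),"sd",np.std([-x[2:4]@t for x in A]).round(2))
E
python3 -c "
from h import *
avg()"; python3 st.py -26.5 -62.5 18
```

```text
15.9833 phi -26.44 r 0.0746 Ftan 4.92 Frad -1.5 sd 0.35
-28.5 [-0.12 -0.23]
-30.5 [-0.13 -0.23]
-32.5 [-0.13 -0.22]
-34.5 [-0.15 -0.22]
-36.5 [-0.15 -0.21]
-38.5 [-0.16 -0.21]
-40.5 [-0.17 -0.2 ]
-42.5 [-0.17 -0.2 ]
-44.5 [-0.18 -0.19]
-46.5 [-0.19 -0.18]
-48.5 [-0.19 -0.18]
-50.5 [-0.2  -0.17]
-52.5 [-0.2  -0.16]
-54.5 [-0.21 -0.16]
-56.5 [-0.22 -0.14]
-58.5 [-0.22 -0.14]
-60.5 [-0.23 -0.14]
-62.5 [-0.23 -0.12]
```

Emit:
{"api": "move_arm", "payload": {
  "plan": [
    {"tx": -0.12,"ty": -0.23,"tz": 0,"ax": 0,"ay": 0,"az": 0,"gripper": 255},
    {"tx": -0.13,"ty": -0.23,"tz": 0,"ax": 0,"ay": 0,"az": 0,"gripper": 255},
    {"tx": 0,"ty": 0,"tz": 0,"ax": 0,"ay": 0,"az": 0,"gripper": 255},
    {"tx": 0,"ty": 0,"tz": 0,"ax": 0,"ay": 0,"az": 0,"gripper": 255},
    {"tx": 0,"ty": 0,"tz": 0,"ax": 0,"ay": 0,"az": 0,"gripper": 255},
    {"tx": 0,"ty": 0,"tz": 0,"ax": 0,"ay": 0,"az": 0,"gripper": 255},
    {"tx": 0,"ty": 0,"tz": 0,"ax": 0,"ay": 0,"az": 0,"gripper": 255},
    {"tx": 0,"ty": 0,"tz": 0,"ax": 0,"ay": 0,"az": 0,"gripper": 255}
  ]
}}

```text
time: 16.65
eef_pos: [0.6145, 0.0497, 0.2988]
orientation: [-0.325, 3.125, -0.0]
ft_force: [0.9, 3.1, 0.2]
grip_width: 0.22
```

```bash
python3 -c "
from h import *
avg()"
```

```text
17.05 phi -30.65 r 0.0747 Ftan 3.56 Frad -0.89 sd 0.29
```

Emit:
{"api": "move_arm", "payload": {
  "plan": [
    {"tx": -0.13,"ty": -0.22,"tz": 0,"ax": 0,"ay": 0,"az": 0,"gripper": 255},
    {"tx": -0.15,"ty": -0.22,"tz": 0,"ax": 0,"ay": 0,"az": 0,"gripper": 255},
    {"tx": 0,"ty": 0,"tz": 0,"ax": 0,"ay": 0,"az": 0,"gripper": 255},
    {"tx": 0,"ty": 0,"tz": 0,"ax": 0,"ay": 0,"az": 0,"gripper": 255},
    {"tx": 0,"ty": 0,"tz": 0,"ax": 0,"ay": 0,"az": 0,"gripper": 255},
    {"tx": 0,"ty": 0,"tz": 0,"ax": 0,"ay": 0,"az": 0,"gripper": 255},
    {"tx": 0,"ty": 0,"tz": 0,"ax": 0,"ay": 0,"az": 0,"gripper": 255},
    {"tx": 0,"ty": 0,"tz": 0,"ax": 0,"ay": 0,"az": 0,"gripper": 255}
  ]
}}

```text
time: 17.72
eef_pos: [0.6117, 0.0454, 0.2989]
orientation: [-0.325, 3.125, 0.0]
ft_force: [1.7, 3.2, 1.0]
grip_width: 0.218
```

```bash
python3 -c "
from h import *
avg()
c=optics.camera('wrist');crop(c,'w13a',130,320,0,175,4.2)"
```

```text
18.1167 phi -34.59 r 0.0747 Ftan 4.05 Frad 0.27 sd 0.46
```

View pics/w13a.png

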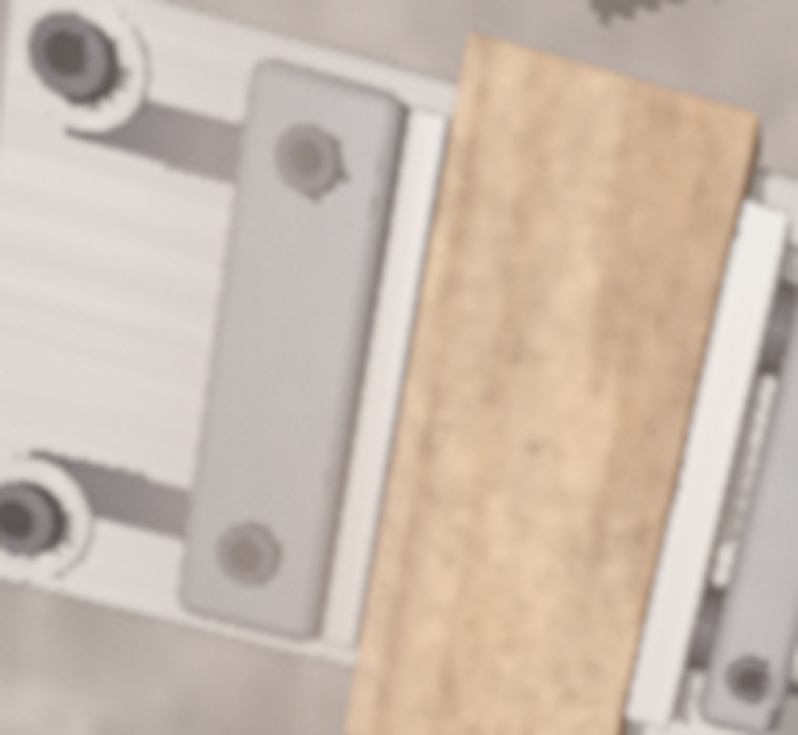

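Emit:
{"api": "move_arm", "payload": {
  "plan": [
    {"tx": -0.15,"ty": -0.21,"tz": 0,"ax": 0,"ay": 0,"az": 0,"gripper": 255},
    {"tx": -0.16,"ty": -0.21,"tz": 0,"ax": 0,"ay": 0,"az": 0,"gripper": 255},
    {"tx": 0,"ty": 0,"tz": 0,"ax": 0,"ay": 0,"az": 0,"gripper": 255},
    {"tx": 0,"ty": 0,"tz": 0,"ax": 0,"ay": 0,"az": 0,"gripper": 255},
    {"tx": 0,"ty": 0,"tz": 0,"ax": 0,"ay": 0,"az": 0,"gripper": 255},
    {"tx": 0,"ty": 0,"tz": 0,"ax": 0,"ay": 0,"az": 0,"gripper": 255},
    {"tx": 0,"ty": 0,"tz": 0,"ax": 0,"ay": 0,"az": 0,"gripper": 255},
    {"tx": 0,"ty": 0,"tz": 0,"ax": 0,"ay": 0,"az": 0,"gripper": 255}
  ]
}}

```text
time: 18.83
eef_pos: [0.6086, 0.0412, 0.2988]
orientation: [-0.325, 3.125, -0.0]
ft_force: [3.3, 1.4, 1.5]
grip_width: 0.22
```

```bash
python3 -c "
from h import *
avg()"
```

```text
19.2333 phi -38.64 r 0.0747 Ftan 4.13 Frad 1.34 sd 0.54
```

Emit:
{"api": "move_arm", "payload": {
  "plan": [
    {"tx": -0.17,"ty": -0.2,"tz": 0,"ax": 0,"ay": 0,"az": 0,"gripper": 255},
    {"tx": -0.17,"ty": -0.2,"tz": 0,"ax": 0,"ay": 0,"az": 0,"gripper": 255},
    {"tx": 0,"ty": 0,"tz": 0,"ax": 0,"ay": 0,"az": 0,"gripper": 255},
    {"tx": 0,"ty": 0,"tz": 0,"ax": 0,"ay": 0,"az": 0,"gripper": 255},
    {"tx": 0,"ty": 0,"tz": 0,"ax": 0,"ay": 0,"az": 0,"gripper": 255},
    {"tx": 0,"ty": 0,"tz": 0,"ax": 0,"ay": 0,"az": 0,"gripper": 255},
    {"tx": 0,"ty": 0,"tz": 0,"ax": 0,"ay": 0,"az": 0,"gripper": 255},
    {"tx": 0,"ty": 0,"tz": 0,"ax": 0,"ay": 0,"az": 0,"gripper": 255}
  ]
}}

```text
time: 19.9
eef_pos: [0.6052, 0.0372, 0.2989]
orientation: [-0.325, 3.125, -0.0]
ft_force: [5.2, 1.5, 1.7]
grip_width: 0.224
```

```bash
python3 -c "
from h import *
avg()"
```

```text
20.3 phi -42.64 r 0.0747 Ftan 4.27 Frad 2.42 sd 0.4
```

Emit:
{"api": "move_arm", "payload": {
  "plan": [
    {"tx": -0.18,"ty": -0.19,"tz": 0,"ax": 0,"ay": 0,"az": 0,"gripper": 255},
    {"tx": -0.18,"ty": -0.18,"tz": 0,"ax": 0,"ay": 0,"az": 0,"gripper": 255},
    {"tx": 0,"ty": 0,"tz": 0,"ax": 0,"ay": 0,"az": 0,"gripper": 255},
    {"tx": 0,"ty": 0,"tz": 0,"ax": 0,"ay": 0,"az": 0,"gripper": 255},
    {"tx": 0,"ty": 0,"tz": 0,"ax": 0,"ay": 0,"az": 0,"gripper": 255},
    {"tx": 0,"ty": 0,"tz": 0,"ax": 0,"ay": 0,"az": 0,"gripper": 255},
    {"tx": 0,"ty": 0,"tz": 0,"ax": 0,"ay": 0,"az": 0,"gripper": 255},
    {"tx": 0,"ty": 0,"tz": 0,"ax": 0,"ay": 0,"az": 0,"gripper": 255}
  ]
}}

```text
time: 20.97
eef_pos: [0.6016, 0.0335, 0.2988]
orientation: [-0.325, 3.125, -0.0]
ft_force: [4.6, 0.2, 3.2]
grip_width: 0.217
```

```bash
python3 -c "
from h import *
avg()
c=optics.camera('wrist');crop(c,'w14a',130,330,0,175,4)"
```

```text
21.3667 phi -46.63 r 0.0747 Ftan 3.7 Frad 3.04 sd 0.45
```

View pics/w14a.png

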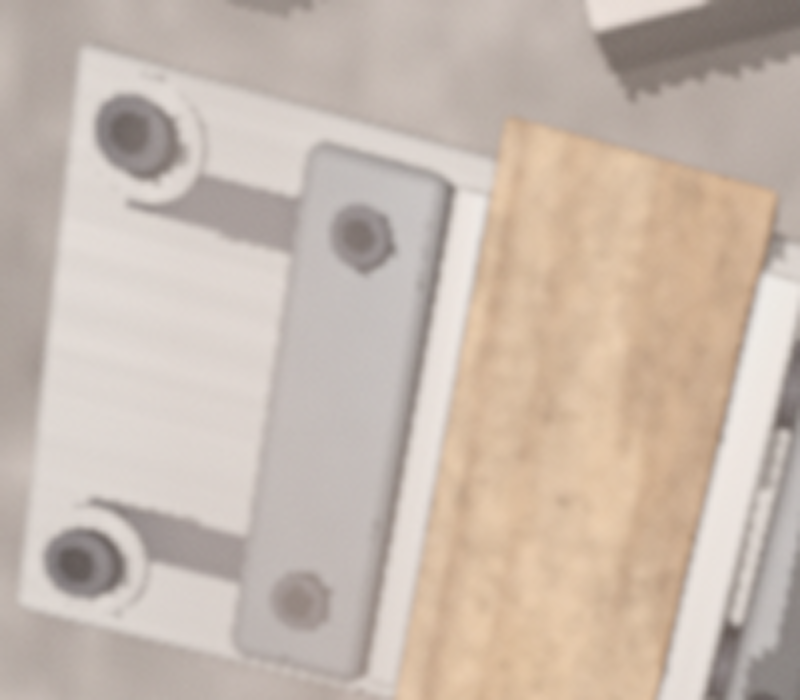

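Emit:
{"api": "move_arm", "payload": {
  "plan": [
    {"tx": -0.19,"ty": -0.18,"tz": 0,"ax": 0,"ay": 0,"az": 0,"gripper": 255},
    {"tx": -0.2,"ty": -0.18,"tz": 0,"ax": 0,"ay": 0,"az": 0,"gripper": 255},
    {"tx": 0,"ty": 0,"tz": 0,"ax": 0,"ay": 0,"az": 0,"gripper": 255},
    {"tx": 0,"ty": 0,"tz": 0,"ax": 0,"ay": 0,"az": 0,"gripper": 255},
    {"tx": 0,"ty": 0,"tz": 0,"ax": 0,"ay": 0,"az": 0,"gripper": 255},
    {"tx": 0,"ty": 0,"tz": 0,"ax": 0,"ay": 0,"az": 0,"gripper": 255},
    {"tx": 0,"ty": 0,"tz": 0,"ax": 0,"ay": 0,"az": 0,"gripper": 255},
    {"tx": 0,"ty": 0,"tz": 0,"ax": 0,"ay": 0,"az": 0,"gripper": 255}
  ]
}}

```text
time: 22.08
eef_pos: [0.5977, 0.03, 0.2988]
orientation: [-0.325, 3.124, 0.0]
ft_force: [5.0, 1.0, 2.5]
grip_width: 0.222
```

```bash
python3 -c "
from h import *
avg()"
```

```text
22.4833 phi -50.58 r 0.0748 Ftan 4.61 Frad 2.6 sd 0.3
```

Emit:
{"api": "move_arm", "payload": {
  "plan": [
    {"tx": -0.15,"ty": -0.12,"tz": 0,"ax": 0,"ay": 0,"az": 0,"gripper": 255},
    {"tx": -0.15,"ty": -0.13,"tz": 0,"ax": 0,"ay": 0,"az": 0,"gripper": 255},
    {"tx": 0,"ty": 0,"tz": 0,"ax": 0,"ay": 0,"az": 0,"gripper": 255},
    {"tx": 0,"ty": 0,"tz": 0,"ax": 0,"ay": 0,"az": 0,"gripper": 255},
    {"tx": 0,"ty": 0,"tz": 0,"ax": 0,"ay": 0,"az": 0,"gripper": 255},
    {"tx": 0,"ty": 0,"tz": 0,"ax": 0,"ay": 0,"az": 0,"gripper": 255},
    {"tx": 0,"ty": 0,"tz": 0,"ax": 0,"ay": 0,"az": 0,"gripper": 255},
    {"tx": 0,"ty": 0,"tz": 0,"ax": 0,"ay": 0,"az": 0,"gripper": 255}
  ]
}}

```text
time: 23.15
eef_pos: [0.5948, 0.0277, 0.2989]
orientation: [-0.325, 3.124, 0.001]
ft_force: [6.4, 0.5, 2.6]
grip_width: 0.225
```

```bash
python3 -c "
from h import *
avg()"; python3 st.py -53.5 -71.5 6
```

```text
23.55 phi -53.36 r 0.0748 Ftan 5.78 Frad 2.22 sd 0.42
-56.5 [-0.32 -0.22]
-59.5 [-0.33 -0.21]
-62.5 [-0.35 -0.19]
-65.5 [-0.35 -0.17]
-68.5 [-0.36 -0.16]
-71.5 [-0.37 -0.13]
```

Emit:
{"api": "move_arm", "payload": {
  "plan": [
    {"tx": -0.16,"ty": -0.11,"tz": 0,"ax": 0,"ay": 0,"az": 0,"gripper": 255},
    {"tx": -0.16,"ty": -0.11,"tz": 0,"ax": 0,"ay": 0,"az": 0,"gripper": 255},
    {"tx": 0,"ty": 0,"tz": 0,"ax": 0,"ay": 0,"az": 0,"gripper": 255},
    {"tx": 0,"ty": 0,"tz": 0,"ax": 0,"ay": 0,"az": 0,"gripper": 255},
    {"tx": 0,"ty": 0,"tz": 0,"ax": 0,"ay": 0,"az": 0,"gripper": 255},
    {"tx": 0,"ty": 0,"tz": 0,"ax": 0,"ay": 0,"az": 0,"gripper": 255},
    {"tx": 0,"ty": 0,"tz": 0,"ax": 0,"ay": 0,"az": 0,"gripper": 255},
    {"tx": 0,"ty": 0,"tz": 0,"ax": 0,"ay": 0,"az": 0,"gripper": 255}
  ]
}}

```text
time: 24.22
eef_pos: [0.5917, 0.0256, 0.299]
orientation: [-0.325, 3.124, 0.001]
ft_force: [6.7, 2.2, 2.2]
grip_width: 0.217
```

```bash
python3 -c "
from h import *
avg()
c=optics.camera('wrist');crop(c,'w15a',180,350,20,190,4)"
```

```text
24.6167 phi -56.18 r 0.0748 Ftan 6.54 Frad 2.46 sd 0.54
```

View pics/w15a.png

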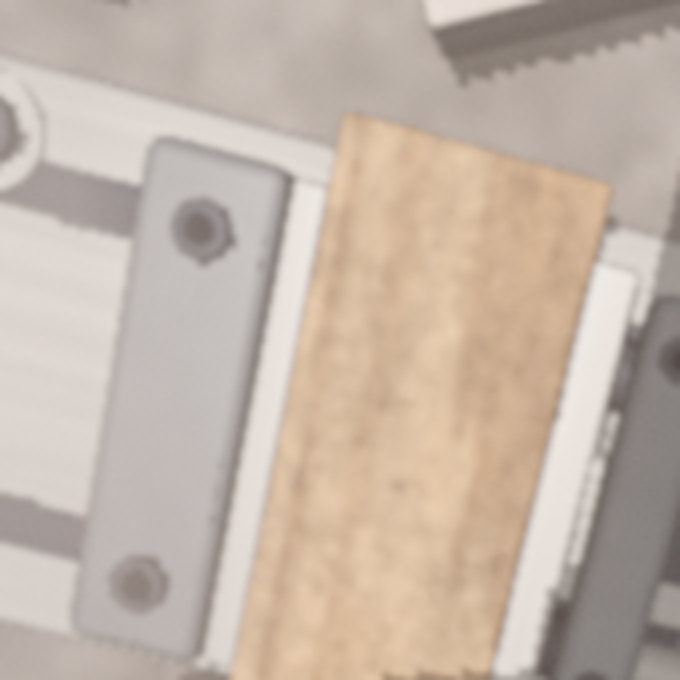

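Emit:
{"api": "move_arm", "payload": {
  "plan": [
    {"tx": -0.13,"ty": -0.09,"tz": 0,"ax": 0,"ay": 0,"az": 0,"gripper": 255},
    {"tx": -0.14,"ty": -0.09,"tz": 0,"ax": 0,"ay": 0,"az": 0,"gripper": 255},
    {"tx": 0,"ty": 0,"tz": 0,"ax": 0,"ay": 0,"az": 0,"gripper": 255},
    {"tx": 0,"ty": 0,"tz": 0,"ax": 0,"ay": 0,"az": 0,"gripper": 255},
    {"tx": 0,"ty": 0,"tz": 0,"ax": 0,"ay": 0,"az": 0,"gripper": 255},
    {"tx": 0,"ty": 0,"tz": 0,"ax": 0,"ay": 0,"az": 0,"gripper": 255},
    {"tx": 0,"ty": 0,"tz": 0,"ax": 0,"ay": 0,"az": 0,"gripper": 255},
    {"tx": 0,"ty": 0,"tz": 0,"ax": 0,"ay": 0,"az": 0,"gripper": 255}
  ]
}}

```text
time: 25.33
eef_pos: [0.5891, 0.0239, 0.299]
orientation: [-0.325, 3.123, 0.001]
ft_force: [7.9, 2.3, 2.1]
grip_width: 0.22
```

```bash
python3 -c "
from h import *
avg(12)
o,M,g=tool();print(g,M[:,0])"
```

```text
25.9333 phi -58.51 r 0.0748 Ftan 7.32 Frad 2.2 sd 0.48
[0.5894 0.024  0.135 ] [-0.9785 -0.206  -0.0016]
```

Emit:
{"api": "move_arm", "payload": {
  "plan": [
    {"tx": 0,"ty": 0,"tz": 0,"ax": 0,"ay": 0,"az": 0,"gripper": 100},
    {"tx": 0,"ty": 0,"tz": 0,"ax": 0,"ay": 0,"az": 0,"gripper": 100},
    {"tx": 0,"ty": 0,"tz": 0,"ax": 0,"ay": 0,"az": 0,"gripper": 100},
    {"tx": 0,"ty": 0,"tz": 0,"ax": 0,"ay": 0,"az": 0,"gripper": 100},
    {"tx": 0,"ty": 0,"tz": 1,"ax": 0,"ay": 0,"az": 0,"gripper": 100},
    {"tx": 0,"ty": 0,"tz": 2.5,"ax": 0,"ay": 0,"az": 0,"gripper": 100},
    {"tx": 0,"ty": 0,"tz": 2.5,"ax": 0,"ay": 0,"az": 0,"gripper": 100},
    {"tx": -0.5,"ty": 0.6,"tz": 1,"ax": 0,"ay": 0,"az": -5,"gripper": 100}
  ]
}}

```text
time: 26.6
eef_pos: [0.5845, 0.0279, 0.3727]
orientation: [-0.187, 3.132, -0.001]
ft_force: [0.5, -0.5, 1.2]
grip_width: 0.6
```

Emit:
{"api": "move_arm", "payload": {
  "plan": [
    {"tx": -0.5,"ty": 0.8,"tz": 1,"ax": 0,"ay": 0,"az": -7,"gripper": 100},
    {"tx": -0.5,"ty": 0.8,"tz": 1,"ax": 0,"ay": 0,"az": -7,"gripper": 100},
    {"tx": -0.5,"ty": 0.8,"tz": 0,"ax": 0,"ay": 0,"az": -7,"gripper": 100},
    {"tx": -0.5,"ty": 0.8,"tz": 0,"ax": 0,"ay": 0,"az": -7,"gripper": 100},
    {"tx": -0.5,"ty": 0.8,"tz": 0,"ax": 0,"ay": 0,"az": -7,"gripper": 100},
    {"tx": -0.5,"ty": 0.8,"tz": 0,"ax": 0,"ay": 0,"az": -7,"gripper": 100},
    {"tx": -0.4,"ty": 0.8,"tz": 0,"ax": 0,"ay": 0,"az": -7,"gripper": 100},
    {"tx": 0,"ty": 0.2,"tz": 0,"ax": 0,"ay": 0,"az": -7,"gripper": 100}
  ]
}}

```text
time: 27.27
eef_pos: [0.549, 0.0887, 0.3894]
orientation: [-1.312, -2.854, -0.001]
ft_force: [0.4, 0.2, 0.1]
grip_width: 0.605
```

Emit:
{"api": "move_arm", "payload": {
  "plan": [
    {"tx": 0,"ty": 0,"tz": 0,"ax": 0,"ay": 0,"az": -7,"gripper": 100},
    {"tx": 0,"ty": 0,"tz": 0,"ax": 0,"ay": 0,"az": -2.4,"gripper": 100},
    {"tx": 0,"ty": 0,"tz": 0,"ax": 0,"ay": 0,"az": 0,"gripper": 100},
    {"tx": 0,"ty": 0,"tz": 0,"ax": 0,"ay": 0,"az": 0,"gripper": 100},
    {"tx": 0,"ty": 0,"tz": 0,"ax": 0,"ay": 0,"az": 0,"gripper": 100},
    {"tx": 0,"ty": 0,"tz": 0,"ax": 0,"ay": 0,"az": 0,"gripper": 100},
    {"tx": 0,"ty": 0,"tz": 0,"ax": 0,"ay": 0,"az": 0,"gripper": 100},
    {"tx": 0,"ty": 0,"tz": 0,"ax": 0,"ay": 0,"az": 0,"gripper": 100}
  ]
}}

```text
time: 27.93
eef_pos: [0.5497, 0.0873, 0.3888]
orientation: [-1.535, -2.741, -0.0]
ft_force: [0.7, -0.1, 0.6]
grip_width: 0.608
```

```bash
python3 - <<'E'
from h import *
c=optics.camera("wrist");cv2.imwrite("pics/w16.png",c["color"][:,:,::-1])
o,M,g=tool();print(o["time"],g,np.degrees(np.arctan2(M[1,0],M[0,0])),M[:,2],o["ft_force"],o["grip_width"],o["joint_pos"])
np.savez("c16.npz",K=c["intrinsics"],E=c["extrinsics"],im=c["color"])
c=optics.camera("top");crop(c,"t16",280,420,140,240,5)
E
```

```text
27.9833 [0.5497 0.0874 0.2248] 121.48242691699768 [-0.  0. -1.] [-0.0526  0.3861  0.3486] 0.6109063794880972 [-0.5867  0.1916  0.3961  1.6883 -0.0769  1.2771  0.3747]
```

View pics/w16.png

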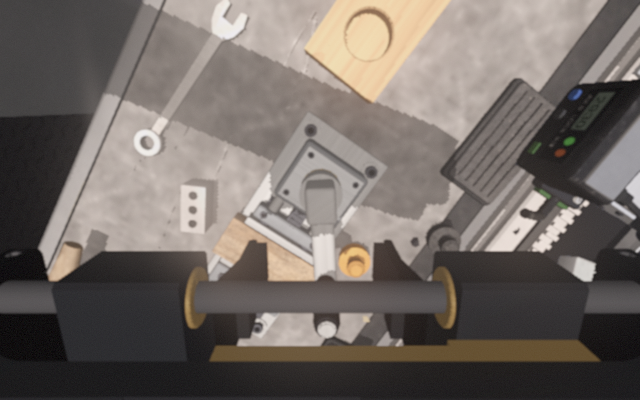

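```bash
python3 - <<'E'
from h import *
d=np.load("c16.npz");c=dict(intrinsics=d["K"],extrinsics=d["E"],color=d["im"])
crop(c,"w16a",280,370,160,345,3.2)
E
```

```text
(no output)
```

View pics/w16a.png

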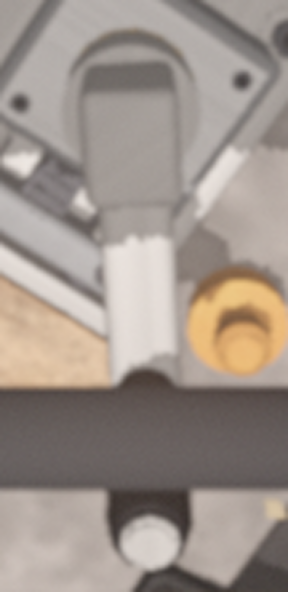

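View pics/t16.png

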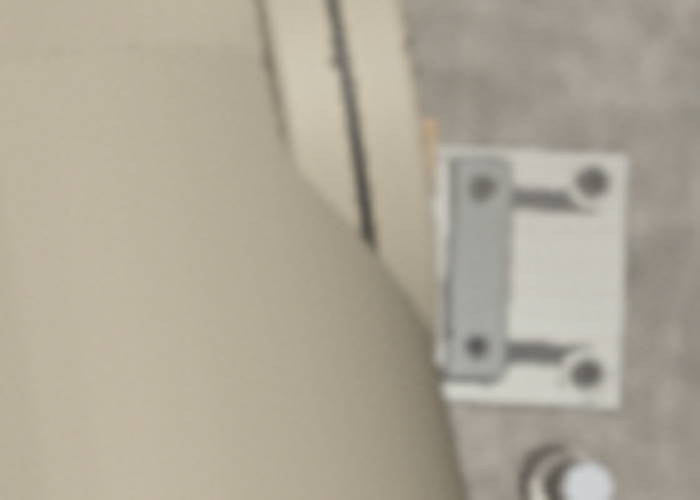

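```bash
python3 - <<'E'
from h import *
d=np.load("c16.npz");c=dict(intrinsics=d["K"],extrinsics=d["E"],color=d["im"])
k=lambda x,y:(280+x/3.2-.4,160+y/3.2-.4)
b=unp(c,*k(131,147),.112);h=unp(c,*k(150,542),.159)
print(b,h,np.degrees(np.arctan2(h[1]-b[1],h[0]-b[0])),np.linalg.norm((h-b)[:2]))
l=unp(c,*k(83,92),.112)-unp(c,*k(92,203),.112);r=unp(c,*k(172,92),.112)-unp(c,*k(183,203),.112)
print([np.degrees(np.arctan2(v[1],v[0])) for v in (l,r)])
E
```

```text
[0.5505 0.0883 0.112 ] [0.5935 0.0259 0.159 ] -55.423051982606374 0.0757841919528806
[np.float64(125.34545193574472), np.float64(127.5942317667986)]
```

Emit:
{"api": "move_arm", "payload": {
  "plan": [
    {"tx": 0.08,"ty": 0.06,"tz": -2,"ax": 0,"ay": 0,"az": 3.5,"gripper": 100},
    {"tx": 0,"ty": 0,"tz": -3,"ax": 0,"ay": 0,"az": 0,"gripper": 100},
    {"tx": 0,"ty": 0,"tz": -2.5,"ax": 0,"ay": 0,"az": 0,"gripper": 100},
    {"tx": 0,"ty": 0,"tz": 0,"ax": 0,"ay": 0,"az": 0,"gripper": 100},
    {"tx": 0,"ty": 0,"tz": 0,"ax": 0,"ay": 0,"az": 0,"gripper": 100},
    {"tx": 0,"ty": 0,"tz": 0,"ax": 0,"ay": 0,"az": 0,"gripper": 100},
    {"tx": 0,"ty": 0,"tz": 0,"ax": 0,"ay": 0,"az": 0,"gripper": 100},
    {"tx": 0,"ty": 0,"tz": 0,"ax": 0,"ay": 0,"az": 0,"gripper": 100}
  ]
}}

```text
time: 28.7
eef_pos: [0.551, 0.0881, 0.3154]
orientation: [1.451, 2.785, 0.003]
ft_force: [0.5, 0.6, 0.3]
grip_width: 0.61
```

```bash
python3 - <<'E'
from h import *
c=optics.camera("wrist");crop(c,"w17",200,440,170,350,3.3)
o,M,g=tool();print(o["time"],g,np.degrees(np.arctan2(M[1,0],M[0,0])),M[:,2],o["ft_force"],o["grip_width"])
np.savez("c17.npz",K=c["intrinsics"],E=c["extrinsics"],im=c["color"])
E
```

```text
28.75 [0.5512 0.0882 0.1511] 124.9666434673559 [ 0.002   0.0008 -1.    ] [ 0.596  -0.1246 -0.4983] 0.6087762336695453
```

View pics/w17.png

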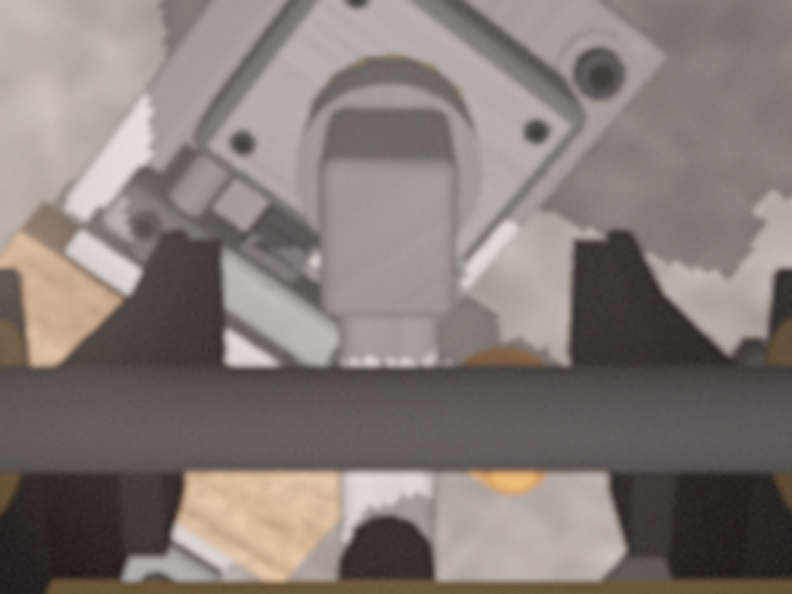

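Emit:
{"api": "move_arm", "payload": {
  "plan": [
    {"tx": 0,"ty": 0,"tz": -2,"ax": 0,"ay": 0,"az": 0,"gripper": 100},
    {"tx": 0,"ty": 0,"tz": -2,"ax": 0,"ay": 0,"az": 0,"gripper": 100},
    {"tx": 0,"ty": 0,"tz": -0.9,"ax": 0,"ay": 0,"az": 0,"gripper": 100},
    {"tx": 0,"ty": 0,"tz": 0,"ax": 0,"ay": 0,"az": 0,"gripper": 100},
    {"tx": 0,"ty": 0,"tz": 0,"ax": 0,"ay": 0,"az": 0,"gripper": 255},
    {"tx": 0,"ty": 0,"tz": 0,"ax": 0,"ay": 0,"az": 0,"gripper": 255},
    {"tx": 0,"ty": 0,"tz": 0,"ax": 0,"ay": 0,"az": 0,"gripper": 255},
    {"tx": 0,"ty": 0,"tz": 0,"ax": 0,"ay": 0,"az": 0,"gripper": 255}
  ]
}}

```text
time: 29.42
eef_pos: [0.5509, 0.0881, 0.2657]
orientation: [1.451, 2.785, 0.002]
ft_force: [-0.8, -0.6, 0.2]
grip_width: 0.391
```

Emit:
{"api": "move_arm", "payload": {
  "plan": [
    {"tx": 0,"ty": 0,"tz": 0,"ax": 0,"ay": 0,"az": 0,"gripper": 255},
    {"tx": 0,"ty": 0,"tz": 0,"ax": 0,"ay": 0,"az": 0,"gripper": 255},
    {"tx": 0,"ty": 0,"tz": 0,"ax": 0,"ay": 0,"az": 0,"gripper": 255},
    {"tx": 0,"ty": 0,"tz": 0,"ax": 0,"ay": 0,"az": 0,"gripper": 255},
    {"tx": 0,"ty": 0,"tz": 0,"ax": 0,"ay": 0,"az": 0,"gripper": 255},
    {"tx": 0,"ty": 0,"tz": 0,"ax": 0,"ay": 0,"az": 0,"gripper": 255},
    {"tx": 0,"ty": 0,"tz": 0,"ax": 0,"ay": 0,"az": 0,"gripper": 255},
    {"tx": 0,"ty": 0,"tz": 0,"ax": 0,"ay": 0,"az": 0,"gripper": 255}
  ]
}}

```text
time: 30.08
eef_pos: [0.5505, 0.0878, 0.2652]
orientation: [-1.452, -2.786, 0.0]
ft_force: [-3.9, -1.9, 6.9]
grip_width: 0.271
```

```bash
python3 - <<'E'
from h import *
o,M,g=tool();print(o["time"],g,np.degrees(np.arctan2(M[1,0],M[0,0])),M[:,2],o["ft_force"],o["torque"],o["grip_width"])
E
```

```text
30.0833 [0.5504 0.0878 0.1012] 124.95337472043133 [-0.0002  0.     -1.    ] [-3.8849 -1.9247  6.9358] [-0.3524  0.804   0.0249] 0.27114955085314923
```

Emit:
{"api": "move_arm", "payload": {
  "plan": [
    {"tx": -0.04,"ty": -0.02,"tz": 0.3,"ax": 0,"ay": 0,"az": 0,"gripper": 255},
    {"tx": 0,"ty": 0,"tz": 0.4,"ax": 0,"ay": 0,"az": 0,"gripper": 255},
    {"tx": 0,"ty": 0,"tz": 0.5,"ax": 0,"ay": 0,"az": 0,"gripper": 255},
    {"tx": 0,"ty": 0,"tz": 0.6,"ax": 0,"ay": 0,"az": 0,"gripper": 255},
    {"tx": 0,"ty": 0,"tz": 0.8,"ax": 0,"ay": 0,"az": 0,"gripper": 255},
    {"tx": 0,"ty": 0,"tz": 1,"ax": 0,"ay": 0,"az": 0,"gripper": 255},
    {"tx": 0,"ty": 0,"tz": 1,"ax": 0,"ay": 0,"az": 0,"gripper": 255},
    {"tx": 0,"ty": 0,"tz": 0.5,"ax": 0,"ay": 0,"az": 0,"gripper": 255}
  ]
}}

```text
time: 30.75
eef_pos: [0.5504, 0.0878, 0.3179]
orientation: [1.451, 2.785, 0.002]
ft_force: [1.1, 1.0, -2.8]
grip_width: 0.272
```

```bash
python3 - <<'E'
from h import *
o,M,g=tool();print(o["time"],g,np.degrees(np.arctan2(M[1,0],M[0,0])),M[:,2],o["ft_force"],o["torque"],o["grip_width"])
c=optics.camera("scene");crop(c,"s18",230,390,150,260,5)
c=optics.camera("wrist");cv2.imwrite("pics/w18.png",c["color"][:,:,::-1])
E
```

```text
30.75 [0.5507 0.088  0.1539] 124.95784167136138 [ 0.0018  0.0008 -1.    ] [ 1.1076  1.0143 -2.8231] [-0.0508 -0.0541  0.056 ] 0.2722386191988622
```

View pics/s18.png

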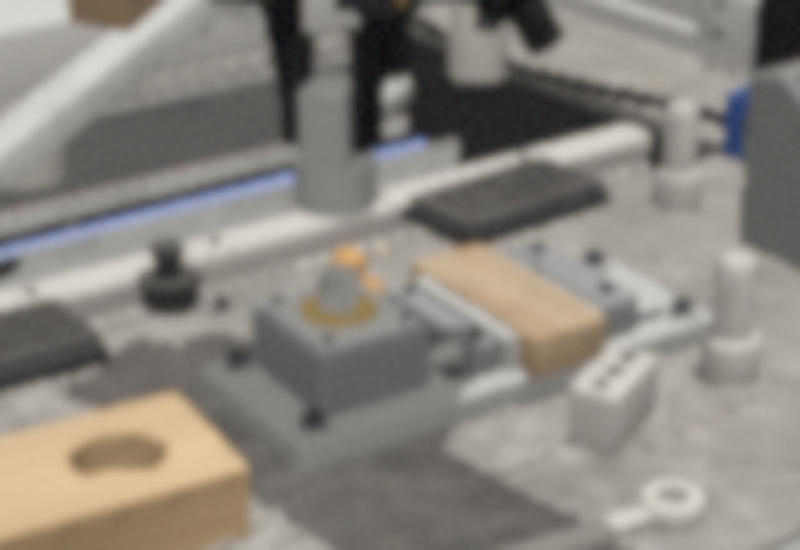

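View pics/w18.png

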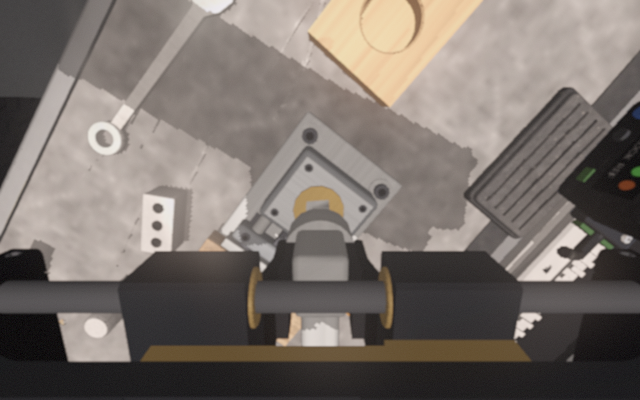

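Emit:
{"api": "move_arm", "payload": {
  "plan": [
    {"tx": -0.5,"ty": 2,"tz": 0,"ax": 0,"ay": 0,"az": 0,"gripper": 255},
    {"tx": -0.9,"ty": 3.4,"tz": 0,"ax": 0,"ay": 0,"az": 0,"gripper": 255},
    {"tx": -0.9,"ty": 3.4,"tz": 0,"ax": 0,"ay": 0,"az": 0,"gripper": 255},
    {"tx": -0.7,"ty": 3,"tz": -1,"ax": 0,"ay": 0,"az": 0,"gripper": 255},
    {"tx": -0.5,"ty": 1.7,"tz": -2,"ax": 0,"ay": 0,"az": 0,"gripper": 255},
    {"tx": 0,"ty": 0,"tz": -1.5,"ax": 0,"ay": 0,"az": 0,"gripper": 255},
    {"tx": 0,"ty": 0,"tz": 0,"ax": 0,"ay": 0,"az": 0,"gripper": 255},
    {"tx": 0,"ty": 0,"tz": 0,"ax": 0,"ay": 0,"az": 0,"gripper": 255}
  ]
}}

```text
time: 31.52
eef_pos: [0.5149, 0.2223, 0.2701]
orientation: [-1.452, -2.785, 0.003]
ft_force: [0.8, -0.3, -2.3]
grip_width: 0.274
```

```bash
python3 - <<'E'
from h import *
for i in range(4): c=optics.camera("scene")
o,M,g=tool();print(o["time"],g,np.degrees(np.arctan2(M[1,0],M[0,0])),M[:,2],o["ft_force"],o["torque"],o["grip_width"])
crop(c,"s19",160,320,190,300,5)
f=lambda p:(proj(c,p)-[160,190]+.5)*5-.5
print("hub",f([*g[:2],g[2]-.049]),"bore rim",f([.5154,.2231,.034]))
c=optics.camera("wrist");cv2.imwrite("pics/w19.png",c["color"][:,:,::-1])
E
```

```text
31.7167 [0.5161 0.2222 0.1079] 124.87126055728348 [ 0.0017  0.0008 -1.    ] [-0.2133  0.1137 -3.9512] [-0.0685 -0.0419 -0.0019] 0.2700080243604449
hub [466.8176 201.1138] bore rim [469.869  253.8422]
```

View pics/s19.png

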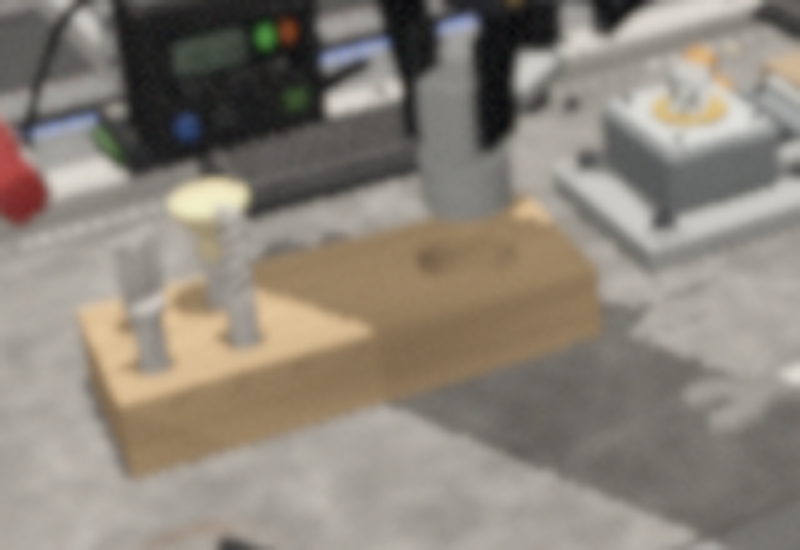

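View pics/w19.png

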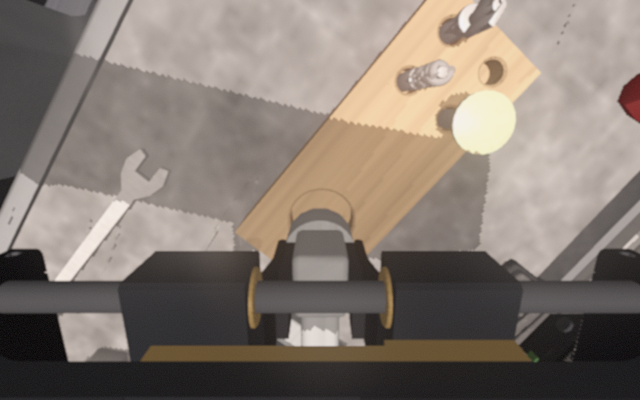

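Emit:
{"api": "move_arm", "payload": {
  "plan": [
    {"tx": -0.04,"ty": 0.09,"tz": -0.8,"ax": 0,"ay": 0,"az": 0,"gripper": 255},
    {"tx": 0,"ty": 0,"tz": -0.8,"ax": 0,"ay": 0,"az": 0,"gripper": 255},
    {"tx": 0,"ty": 0,"tz": -0.5,"ax": 0,"ay": 0,"az": 0,"gripper": 255},
    {"tx": 0,"ty": 0,"tz": -0.3,"ax": 0,"ay": 0,"az": 0,"gripper": 255},
    {"tx": 0,"ty": 0,"tz": -0.3,"ax": 0,"ay": 0,"az": 0,"gripper": 255},
    {"tx": 0,"ty": 0,"tz": -0.3,"ax": 0,"ay": 0,"az": 0,"gripper": 255},
    {"tx": 0,"ty": 0,"tz": 0,"ax": 0,"ay": 0,"az": 0,"gripper": 255},
    {"tx": 0,"ty": 0,"tz": 0,"ax": 0,"ay": 0,"az": 0,"gripper": 255}
  ]
}}

```text
time: 32.43
eef_pos: [0.5148, 0.2237, 0.2407]
orientation: [-1.452, -2.786, 0.0]
ft_force: [-0.3, -0.7, -3.3]
grip_width: 0.269
```

```bash
python3 - <<'E'
from h import *
o,M,g=tool();print(o["time"],g,M[:,2],o["ft_force"],o["torque"],o["grip_width"])
E
```

```text
32.4333 [0.5147 0.2237 0.0767] [-0.0001 -0.     -1.    ] [-0.3355 -0.6532 -3.2931] [ 0.0166 -0.005   0.009 ] 0.26927556210310377
```

Emit:
{"api": "move_arm", "payload": {
  "plan": [
    {"tx": 0.04,"ty": -0.04,"tz": -0.3,"ax": 0,"ay": 0,"az": 0,"gripper": 255},
    {"tx": 0,"ty": 0,"tz": -0.3,"ax": 0,"ay": 0,"az": 0,"gripper": 255},
    {"tx": 0,"ty": 0,"tz": -0.3,"ax": 0,"ay": 0,"az": 0,"gripper": 255},
    {"tx": 0,"ty": 0,"tz": -0.2,"ax": 0,"ay": 0,"az": 0,"gripper": 255},
    {"tx": 0,"ty": 0,"tz": -0.1,"ax": 0,"ay": 0,"az": 0,"gripper": 255},
    {"tx": 0,"ty": 0,"tz": 0,"ax": 0,"ay": 0,"az": 0,"gripper": 255},
    {"tx": 0,"ty": 0,"tz": 0,"ax": 0,"ay": 0,"az": 0,"gripper": 255},
    {"tx": 0,"ty": 0,"tz": 0,"ax": 0,"ay": 0,"az": 0,"gripper": 255}
  ]
}}

```text
time: 33.1
eef_pos: [0.5152, 0.2234, 0.2289]
orientation: [1.451, 2.786, 0.0]
ft_force: [-0.8, -0.7, -3.6]
grip_width: 0.274
```

```bash
python3 - <<'E'
from h import *
o,M,g=tool();print(o["time"],g,M[:,2],o["ft_force"],o["torque"],o["grip_width"])
E
```

```text
33.1 [0.5152 0.2234 0.0649] [ 0.0002  0.0001 -1.    ] [-0.804  -0.6922 -3.6115] [-0.0174 -0.0613 -0.0015] 0.2736096263351646
```

Bottom about 1.5 mm lower; ease down, open, and rise.

Emit:
{"api": "move_arm", "payload": {
  "plan": [
    {"tx": 0,"ty": 0,"tz": -0.1,"ax": 0,"ay": 0,"az": 0,"gripper": 255},
    {"tx": 0,"ty": 0,"tz": -0.05,"ax": 0,"ay": 0,"az": 0,"gripper": 255},
    {"tx": 0,"ty": 0,"tz": 0,"ax": 0,"ay": 0,"az": 0,"gripper": 255},
    {"tx": 0,"ty": 0,"tz": 0,"ax": 0,"ay": 0,"az": 0,"gripper": 100},
    {"tx": 0,"ty": 0,"tz": 0,"ax": 0,"ay": 0,"az": 0,"gripper": 100},
    {"tx": 0,"ty": 0,"tz": 0,"ax": 0,"ay": 0,"az": 0,"gripper": 100},
    {"tx": 0,"ty": 0,"tz": 0,"ax": 0,"ay": 0,"az": 0,"gripper": 100},
    {"tx": 0,"ty": 0,"tz": 0,"ax": 0,"ay": 0,"az": 0,"gripper": 100}
  ]
}}

```text
time: 33.77
eef_pos: [0.5152, 0.2234, 0.2275]
orientation: [1.451, 2.786, 0.001]
ft_force: [0.3, 0.6, -0.6]
grip_width: 0.556
```

Emit:
{"api": "move_arm", "payload": {
  "plan": [
    {"tx": 0,"ty": 0,"tz": 1,"ax": 0,"ay": 0,"az": 0,"gripper": 100},
    {"tx": 0,"ty": 0,"tz": 2,"ax": 0,"ay": 0,"az": 0,"gripper": 100},
    {"tx": 0,"ty": 0,"tz": 3,"ax": 0,"ay": 0,"az": 0,"gripper": 100},
    {"tx": 0,"ty": 0,"tz": 3,"ax": 0,"ay": 0,"az": 0,"gripper": 100},
    {"tx": 0,"ty": 0,"tz": 3,"ax": 0,"ay": 0,"az": 0,"gripper": 100},
    {"tx": 0,"ty": 0,"tz": 3,"ax": 0,"ay": 0,"az": 0,"gripper": 100},
    {"tx": -2,"ty": 2,"tz": 1,"ax": 0,"ay": 0,"az": 0,"gripper": 100},
    {"tx": -2,"ty": 2,"tz": 1,"ax": 0,"ay": 0,"az": 0,"gripper": 100}
  ]
}}

```text
time: 34.43
eef_pos: [0.4756, 0.2624, 0.4001]
orientation: [1.456, 2.782, 0.005]
ft_force: [-0.4, 1.6, -0.2]
grip_width: 0.607
```

Emit:
{"api": "move_arm", "payload": {
  "plan": [
    {"tx": -2,"ty": 3,"tz": 0,"ax": 0,"ay": 0,"az": 0,"gripper": 100},
    {"tx": -2,"ty": 3,"tz": 0,"ax": 0,"ay": 0,"az": 0,"gripper": 100},
    {"tx": -2,"ty": 3,"tz": 0,"ax": 0,"ay": 0,"az": 0,"gripper": 100},
    {"tx": -2,"ty": 3,"tz": 0,"ax": 0,"ay": 0,"az": 0,"gripper": 100},
    {"tx": -1,"ty": 2,"tz": 0,"ax": 0,"ay": 0,"az": 0,"gripper": 100},
    {"tx": 0,"ty": 0,"tz": 0,"ax": 0,"ay": 0,"az": 0,"gripper": 100},
    {"tx": 0,"ty": 0,"tz": 0,"ax": 0,"ay": 0,"az": 0,"gripper": 100},
    {"tx": 0,"ty": 0,"tz": 0,"ax": 0,"ay": 0,"az": 0,"gripper": 100}
  ]
}}

```text
time: 35.1
eef_pos: [0.3857, 0.4026, 0.3978]
orientation: [1.452, 2.785, 0.0]
ft_force: [0.5, -1.1, 0.2]
grip_width: 0.605
```

```bash
python3 - <<'E'
from h import *
o,M,g=tool();print(o["time"],g,o["ft_force"],o["grip_width"])
c=optics.camera("top");cv2.imwrite("pics/t20.png",c["color"][:,:,::-1]);crop(c,"t20c",265,415,150,240,5.3);crop(c,"t20b",140,270,165,265,6)
c=optics.camera("scene");crop(c,"s20",160,390,150,300,3.4)
E
```

```text
35.1 [0.3858 0.4026 0.2338] [ 0.4987 -1.1122  0.1625] 0.6051959251227826
```

View pics/t20.png

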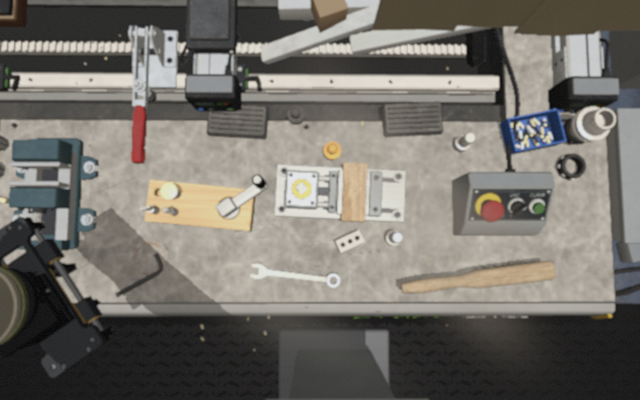

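View pics/s20.png

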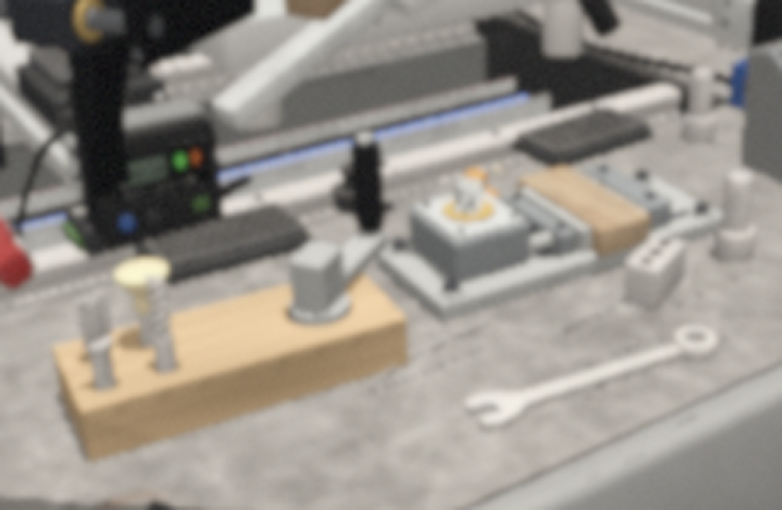

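View pics/t20c.png

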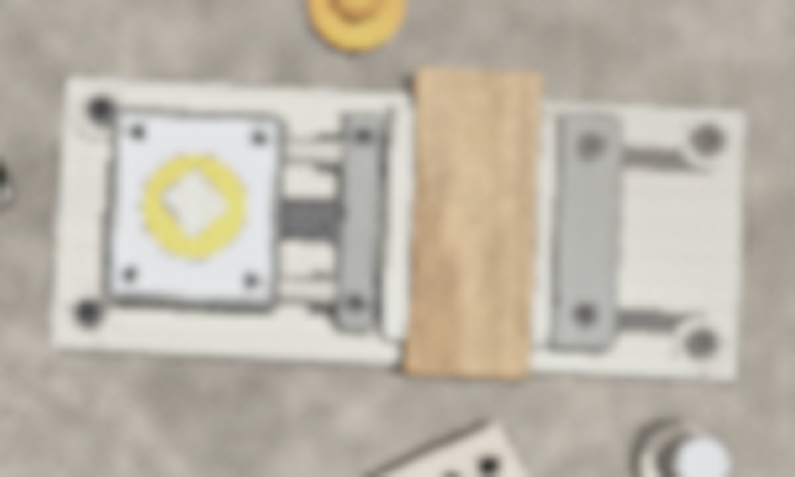

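```bash
python3 -c "
from station import manip
print(manip.sign_off(), manip.get_obs()['time'])"
```

```text
the job is handed in; nothing more can be done
the job is handed in; nothing more can be done
```

I clamped the blank, put the crank back in its bore, and handed the job in at about 35 s of the 64 s allowed. `sign_off` gives no verdict.

- **Fitting:** The crank went on the spindle without resistance. The wrist force stayed at the crank's own weight, about 4 N. At release my grasp height was 100 mm, which matches fully home.
- **Clamping:** I turned the crank by its handle about 247° clockwise. The jaw began to bite after roughly 240°. The pull then rose from about 4 N to 7.3 N ± 0.5 N and I stopped there, inside the firm 6 to 8 N range. That should be about 65 to 70 N on the blank, but I worked this out from the pull and never measured the jaw force directly.
- **Returning:** The crank came off cleanly and was lowered into the bore with no side load. The last pictures show it standing upright in the block and the blank held between both jaws. The setting block, stop pin and plug show no visible shift.

**Disagreement:** The tool position said the handle was at -58.5°, but the wrist camera showed the crank at about -55°. The round handle had slid about 4 mm along the finger pads while turning. I relied on the pull force rather than the angle.

**Limits of the last checks:** The blank's squareness was judged only from the coarse top view, where its edges run within about 0.03 rad of the clamp's.

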